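Lay out the weaning spoons in reverse order

TASK

Swing the blue organizer's slotted flap right over until it stays open by itself, then move the three spoons out of it onto the wooden rest board, one centred and lying right-side up in the forks of each rest, in reverse order for a left-handed parent: the spoon that lay leftmost as seen from the robot goes in the rightmost wooden rest, the middle one in the middle, the rightmost one in the leftmost. Leave the flap open and do not shift or tip the closed glass container or the jar beside them.

Things in the scene. Friction and masses are not known exactly. Their poses are not given: they have to be found in the camera images.
- flap_tab (a point): Grip point on the organizer flap's pull tab (14 mm wide in y, 12 thick, 40 long; point 25 out from the flap's near edge, 50 above the work surface). x to the hinge, y along it, z up when closed; axes turn with the flap. Hinge line: 201 in +x, 36 in -z from here. Flap 0.2 kg, no spring, top at 61; balances at 1.3 rad, then falls open to a stop at 1.8. Tab can pivot in a pinch.
- round_mid (a point): Broad spoon: big round bowl 38 mm across, plain handle end, reaching 65 mm behind this point and 77 ahead. This point: mid-handle, half-way up; x along the handle to the bowl, z up. Handle 14 wide (y), 10 thick, 30 g. Same pale material as the other spoons; lies in its start rest under the slotted flap.
- slim_mid (a point): Slim spoon: narrow oval bowl 22 mm wide, plain handle end, reaching 72 mm behind this point and 79 ahead. This point: mid-handle, half-way up; x along the handle to the bowl, z up. Handle 14 wide (y), 10 thick, 30 g. Same pale material as the other spoons; lies in its start rest under the slotted flap.
- loop_mid (a point): Loop spoon: small round bowl 26 mm across, open ring 36 mm across at the handle end, reaching 74 mm behind this point and 68 ahead. This point: mid-handle, half-way up; x along the handle to the bowl, z up. Handle 14 wide (y), 10 thick, 30 g. Same pale material as the other spoons; lies in its start rest under the slotted flap.
- start_a: Pale blue rest in the flap organizer, holding the broad spoon at the start; same shape as the wooden rests, spoon lying 26 above its underside. Origin: centre of underside, 4 above the work surface; x along the spoon, y to the robot's left, z up. The three stand 70 apart across a fixed tray (176 x 206, walls 12 high), in varying order. Sizes in mm. Fixed.
- start_b: Pale blue rest in the flap organizer, holding the slim spoon at the start; same shape as the wooden rests, spoon lying 26 above its underside. Origin: centre of underside, 4 above the work surface; x along the spoon, y to the robot's left, z up. The three stand 70 apart across a fixed tray (176 x 206, walls 12 high), in varying order. Sizes in mm. Fixed.
- start_c: Pale blue rest in the flap organizer, holding the loop spoon at the start; same shape as the wooden rests, spoon lying 26 above its underside. Origin: centre of underside, 4 above the work surface; x along the spoon, y to the robot's left, z up. The three stand 70 apart across a fixed tray (176 x 206, walls 12 high), in varying order. Sizes in mm. Fixed.
- rest_left: Left wooden rest seen from the robot (+y end). 90 x 40 mm, two U forks at x = +-35 mm, 8 thick, 30 wide inside; spoon lies on them 26 above the underside (mid-handle at 31), prongs 12 higher. Origin: centre of underside, 10 above the work surface; x along the spoon, y to the robot's left, z up. Rests 70 apart on a fixed 10 mm board. Fixed.
- rest_middle: Middle wooden rest seen from the robot (between the others). 90 x 40 mm, two U forks at x = +-35 mm, 8 thick, 30 wide inside; spoon lies on them 26 above the underside (mid-handle at 31), prongs 12 higher. Origin: centre of underside, 10 above the work surface; x along the spoon, y to the robot's left, z up. Rests 70 apart on a fixed 10 mm board. Fixed.
- rest_right: Right wooden rest seen from the robot (-y end). 90 x 40 mm, two U forks at x = +-35 mm, 8 thick, 30 wide inside; spoon lies on them 26 above the underside (mid-handle at 31), prongs 12 higher. Origin: centre of underside, 10 above the work surface; x along the spoon, y to the robot's left, z up. Rests 70 apart on a fixed 10 mm board. Fixed.
- glass_box: Bystander, leave alone: closed round glass container with a pale blue lid, 116 mm wide, 63 mm tall; origin at the centre of its underside.
- food_jar: Bystander, leave alone: small closed jar, 60 mm wide, 75 mm tall; origin at the centre of its underside.
Not all that is in view belongs to the job. Leave any purple look-alike of the part that bears loop_mid alone.

How it is judged:
By the outcome, as a careful person would: the job done as asked, in the order asked, and still so for the second after the job is handed in, with the robot touching nothing.
It also fails if it takes over 102 s, if anything falls off the work surface, if the arm or the gripper's body presses on something with over 40 N, if the wrist force passes 120 N, or if a joint passes its speed limit or range.

ROBOT

A 6-joint arm with a two-finger parallel gripper is mounted at the origin on the work surface. World frame = base frame: x ahead of the robot, y to its left, z up, the work surface at z = 0. Lengths are in m, angles in rad, forces in N, time in s.
With the tool pointing down it reaches from about 0.3 to 1 m from the base axis. Payload 5.1 kg.
Tool frame: the origin (TCP) lies midway between the tips of the shut fingers; the grasp point (between the pads) lies 19 mm behind it; z points along the fingers, y is the direction in which the jaws open and shut (so a half turn about z gives the same grasp; the last joint's range is limited). The gripper opens to 95 mm and grips with 3 to 60 N. Pads are 20 mm wide; open, the fingers measure 119 mm over their backs; the gripper's body (75 mm by 180 mm) begins 59 mm behind the grasp point.
Start: joints at [1.065, 0.124, 1.65, -0, 1.367, -0.083], TCP at [0.267, 0.593, 0.215] pointing down, gripper open.
Joint ranges: [-2.61, 2.61], [-1.02, 2.33], [0.03, 2.71], [-1.35, 4.49], [0.32, 2.68], [-2.91, 2.91]. Speed limits (rad/s): [2.57, 2.57, 3.14, 3.14, 3.14, 3.14].

INTERFACE

Orientations are given as a unit quaternion [w, x, y, z].
In Python, from rig import ctrl, optics gives the robot as it stands.
- The arm moves only by the tool carry_out, never from a script. Its argument "steps" is a list of rows, each a list of 7 numbers: the turn, a rotation vector about the tool's x, y, z in degrees, then the shift along the tool's x, y, z in mm, then the opening in per cent of the stroke, from 0 (shut) to 100 (fully open). A call has 1 to 20 rows; each row is the pose to reach, as a shift and turn from the pose commanded when the call began, along the tool's axes at that moment; what a row does not reach only later rows make up. A row lasts 1/10 s, in which the tool goes at most 50 mm and 8.59 degrees, less where a joint would pass 70% of its speed; a pose out of reach is approached as far as the arm can. A call with a gripper value outside its range is refused whole. The fingers move at their own pace and stop on an object; "newtons" is the grip in N (left out, the last holds). Time passes only in rows, so rows that repeat a pose let the fingers close. It gives the time, the measured TCP pose, the force and the opening at its end, in the units of the state.
- ctrl.state(): the state, without advancing time (a new reading comes with each control period).
- optics.read_camera(name): name is "side" or "top"; returns a dict with "color" (384x512x3 uint8, red, green, blue), "camera_matrix" (3x3 intrinsics, pixels), "pose" (4x4, takes a point from camera to world coordinates). Camera axes: x right, y up, looking along -z (the intrinsics and any distortion apply to the point x, -y, -z); pixel columns grow to the right and rows downward; lengths in m; the calibration is good to about 2 mm. A picture is of the moment at which its call begins. There is no depth.
- ctrl.close_job(): hands the job in, once; it reports no verdict.
The state is a dict: "time_s": time; "qpos": joint angles; "qd": joint speeds; "joint_efforts": joint torques, N m; "position": TCP position; "eef_rot": TCP orientation; "ft_force": force on the tool from outside, world axes, zero at the start; "torque": the same for the moment, N m; "grip_width": opening from 0.0 (shut) to 1.0 (fully open).
Only numpy, scipy, OpenCV 4.12 (cv2) and the standard library are available. Lean on these libraries where they do the work, as an engineer would, in place of code of your own. Each camera call takes 0.05 s, during which the arm holds its last target.

## Working session

There is one attempt and no reset: what is moved stays moved. The work goes in short steps, Python scripts to look and compute and a tool call to move; the robot and the scene stay as the last step left them, time stands still between calls to the robot, and variables do not carry over. Pictures are saved under pics/ and viewed, and the job is handed in when it is done.

Besides the shell and the picture viewer there is one more tool, called after "Call:" as name(argument=value, ...), one argument or row to a line, values as JSON. carry_out: Moves the arm, as the interface text tells. Its arguments: {"type":"object","properties":{"steps":{"type":"array","items":{"type":"array","items":{"type":"number"}}},"newtons":{"type":"number"}},"required":["steps"]}

```bash
ls; mkdir -p pics; python3 - <<'E'
from rig import ctrl, optics
import cv2
print(ctrl.state())
for n in("side","top"):
    d=optics.read_camera(n); cv2.imwrite(f"pics/{n}0.png",d["color"][:,:,::-1]); print(d["camera_matrix"],d["pose"],d.keys())
E
```

```text
pics
{'time_s': 0.0, 'qpos': array([ 1.06538604e+00,  1.24500295e-01,  1.65167205e+00, -1.20453004e-05,
        1.36751942e+00, -8.26084509e-02]), 'qd': array([ 0.00155561, -0.00202366, -0.00021951, -0.0003977 ,  0.0010024 ,
        0.00015059]), 'joint_efforts': array([ 1.18120759e-03, -4.17625809e+01, -3.59919870e+01,  7.74355908e-02,
        4.95601189e-02, -1.95447537e-04]), 'position': array([0.26642476, 0.59217605, 0.21339133]), 'eef_rot': array([-2.98508846e-04,  2.09828528e-01,  9.77737637e-01, -1.00622941e-03]), 'ft_force': array([-0.25662401,  0.71491555,  0.77880186]), 'torque': array([-0.00105456, -0.042914  ,  0.0088335 ]), 'grip_width': 1.001500120523581}
[[415.19847588   0.         247.57274516]
 [  0.         415.19847588 190.36967061]
 [  0.           0.           1.        ]] [[ 0.98046302  0.12203819 -0.15426904  0.24515194]
 [-0.19667946  0.59596649 -0.77855066 -0.98923027]
 [-0.00307373  0.79368169  0.60832551  0.83796643]
 [ 0.          0.          0.          1.        ]] dict_keys(['color', 'camera_matrix', 'pose'])
[[385.86534832   0.         257.53059814]
 [  0.         385.86534832 191.06727562]
 [  0.           0.           1.        ]] [[ 0.01061765  0.99911019 -0.04081788  0.39205268]
 [-0.99993936  0.01048941 -0.0033547   0.00685138]
 [-0.00292356  0.04085102  0.99916097  1.02738908]
 [ 0.          0.          0.          1.        ]] dict_keys(['color', 'camera_matrix', 'pose'])
```

View pics/side0.png

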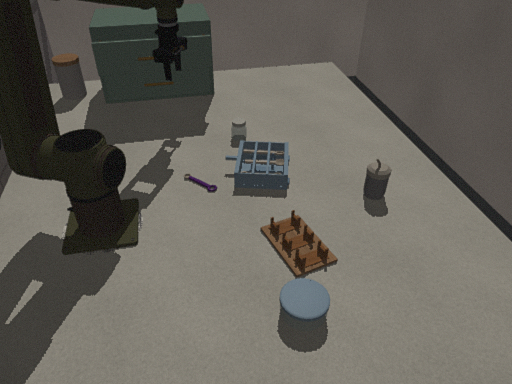

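View pics/top0.png

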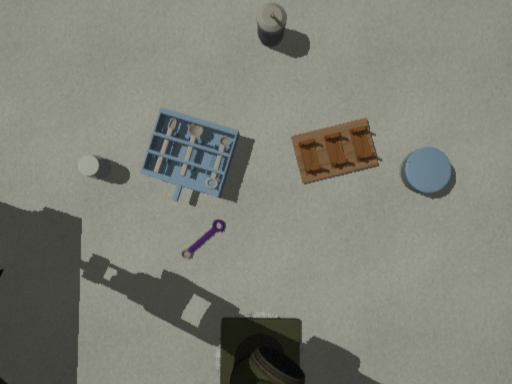

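```bash
cat > h.py <<'E'
from rig import ctrl, optics
import cv2, numpy as np
from scipy.spatial.transform import Rotation as R
def grab(n,tag=None):
    d=optics.read_camera(n)
    if tag: cv2.imwrite(f"pics/{n}_{tag}_full.png",d["color"][:,:,::-1])
    return d
def crop(d,u0,v0,u1,v1,f,name):
    im=d["color"][v0:v1,u0:u1,::-1]
    im=cv2.resize(im,None,fx=f,fy=f,interpolation=cv2.INTER_CUBIC)
    im=np.clip(im.astype(float)*1.4,0,255).astype(np.uint8)
    for u in range((u0+9)//10*10,u1,10):
        cv2.putText(im,str(u),((u-u0)*f,8),0,.3,(0,255,255),1); cv2.line(im,((u-u0)*f,9),((u-u0)*f,14),(0,255,255),1)
    for v in range((v0+9)//10*10,v1,10):
        cv2.putText(im,str(v),(0,(v-v0)*f+3),0,.3,(0,255,255),1)
    cv2.imwrite("pics/"+name,im)
def world(d,u,v,z):
    K=d["camera_matrix"];T=d["pose"]
    r=np.array([(u-K[0,2])/K[0,0],-(v-K[1,2])/K[1,1],-1.])
    r=T[:3,:3]@r;o=T[:3,3]
    return o+r*(z-o[2])/r[2]
def proj(d,p):
    K=d["camera_matrix"];T=d["pose"]
    c=T[:3,:3].T@(np.asarray(p,float)-T[:3,3])
    return np.array([K[0,2]+K[0,0]*c[0]/-c[2],K[1,2]-K[1,1]*c[1]/-c[2]])
E
python3 - <<'E'
from h import *
d=grab("top")
crop(d,130,95,260,210,6,"t1.png"); crop(d,280,100,390,195,7,"t2.png")
d=grab("side")
crop(d,215,130,305,200,8,"s1.png");crop(d,250,200,345,280,8,"s2.png")
E
```

```text
(no output)
```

View pics/t1.png

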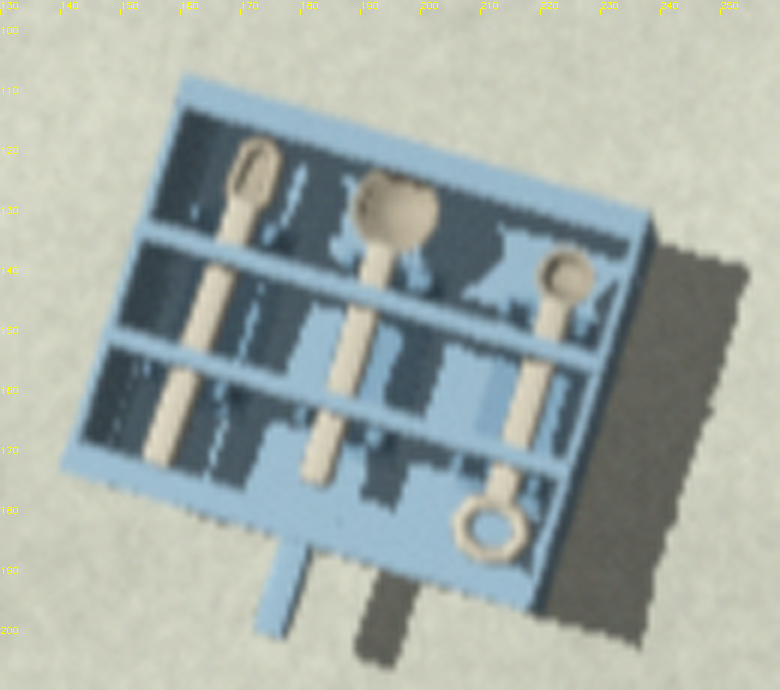

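View pics/t2.png

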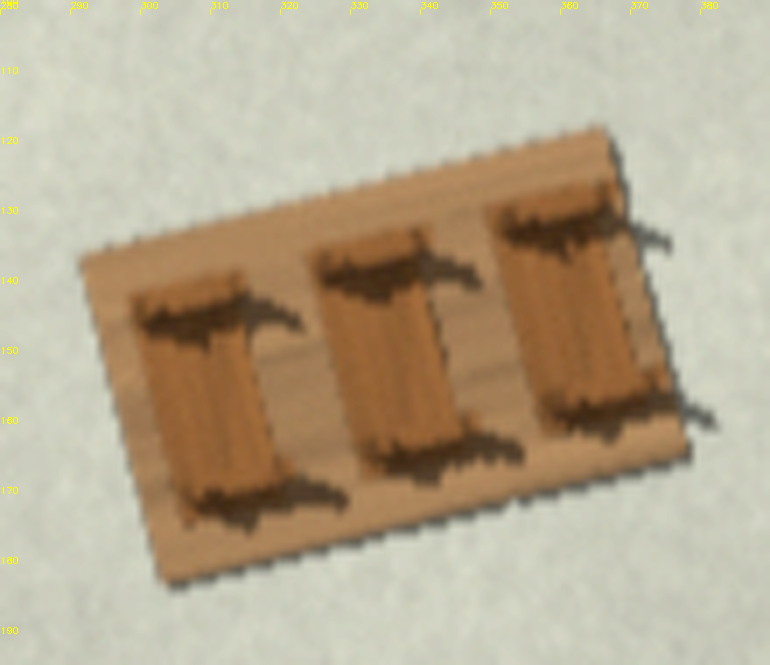

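View pics/s1.png

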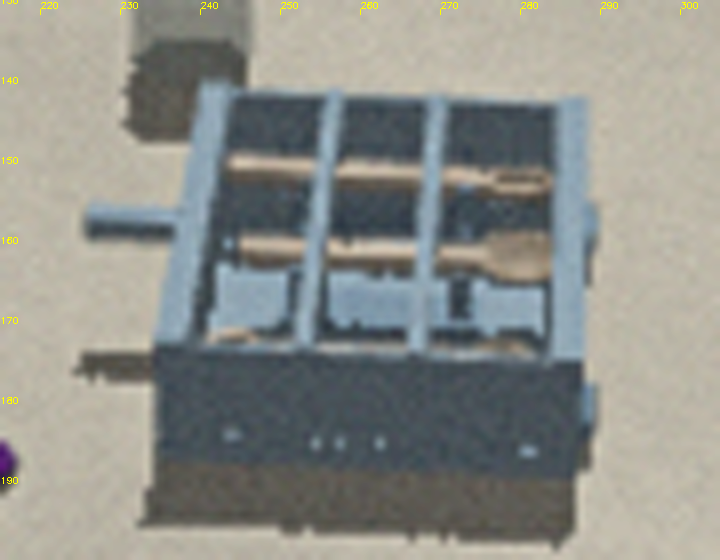

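View pics/s2.png

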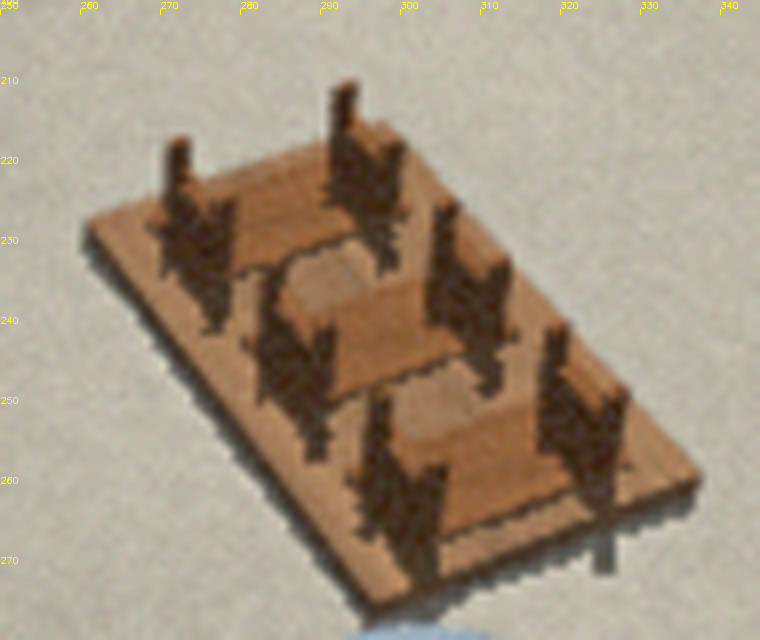

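```bash
python3 - <<'E'
from h import *
np.set_printoptions(precision=4,suppress=True)
d=grab("top");s=grab("side")
F=np.array([world(d,*p,.061) for p in [(160.5,107),(238.7,130.5),(219.5,197),(140.5,173)]])
print(F,[np.linalg.norm(F[i]-F[(i+1)%4]) for i in range(4)])
B=np.array([world(d,*p,.010) for p in [(291.5,136.5),(366,118.2),(378.5,165.5),(303.5,184)]])
print(B,[np.linalg.norm(B[i]-B[(i+1)%4]) for i in range(4)],B.mean(0))
Bs=np.array([world(s,*p,.010) for p in [(260.5,228),(298,215),(337,259.5),(297,276)]])
print("side",Bs,Bs.mean(0))
for a in (F,B):
    for i,j in((0,3),(1,2)):print(np.degrees(np.arctan2(*(a[i]-a[j])[[1,0]])))
    for i,j in((0,1),(3,2)):print(np.degrees(np.arctan2(*(a[i]-a[j])[[1,0]]))-90)
# tab end near: top
print("tab",world(d,175.5,200.5,.056),world(d,178.5,186,.056))
# spoons z mid handle 4+26+5... top of handle z=.040
for n,a,b in (("slim",(155.5,171.5),(173,119)),("round",(182,175),(197,124)),("loop",(210.5,187.5),(226,136))):
    A=world(d,*a,.04);C=world(d,*b,.04);v=C-A;print(n,A,C,np.linalg.norm(v),np.degrees(np.arctan2(v[1],v[0])))
E
```

```text
[[0.6419 0.2579 0.061 ]
 [0.584  0.0592 0.061 ]
 [0.4157 0.1052 0.061 ]
 [0.4739 0.3047 0.061 ]] [np.float64(0.2069677833170302), np.float64(0.17448900572705997), np.float64(0.20783324168513354), np.float64(0.174397620886681)]
[[ 0.5795 -0.0783  0.01  ]
 [ 0.6304 -0.2759  0.01  ]
 [ 0.5046 -0.3088  0.01  ]
 [ 0.4536 -0.1109  0.01  ]] [np.float64(0.20401910360083203), np.float64(0.13003228125543237), np.float64(0.20438765386618402), np.float64(0.13004947576701154)] [ 0.542  -0.1935  0.01  ]
side [[ 0.4566 -0.1149  0.01  ]
 [ 0.5811 -0.0811  0.01  ]
 [ 0.6307 -0.2776  0.01  ]
 [ 0.5087 -0.3115  0.01  ]] [ 0.5443 -0.1963  0.01  ]
-15.568479204715821
-15.284627433188314
-16.251598094673668
-16.273357913600535
14.497246995368362
14.659645299340385
14.46001381171071
14.465047492947946
tab [0.4058 0.2165 0.056 ] [0.4424 0.2096 0.056 ]
slim [0.4799 0.2727 0.04  ] [0.6164 0.2304 0.04  ] 0.14282848619846605 -17.231961217080244
round [0.4716 0.2045 0.04  ] [0.604  0.1682 0.04  ] 0.13720825360593955 -15.328873885001824
loop [0.4403 0.1308 0.04  ] [0.5735 0.0929 0.04  ] 0.13854347719795673 -15.867036578507605
```

```bash
python3 - <<'E'
from h import *
from scipy.optimize import least_squares
np.set_printoptions(precision=4,suppress=True)
d=grab("top");s=grab("side")
loc=np.array([(88,103),(88,-103),(-88,-103),(-88,103)])/1000
tp=[(160.5,107),(238.7,130.5),(219.5,197),(140.5,173)]
sp=[(288.5,142.3),(287.9,175),(234.4,173.6),(239.9,140.6)]
def fit(cams):
    def f(q):
        c,si=np.cos(q[2]),np.sin(q[2]);r=[]
        for cam,px in cams:
            for l,p in zip(loc,px):
                r+=list(proj(cam,[q[0]+c*l[0]-si*l[1],q[1]+si*l[0]+c*l[1],.061])-p)
        return r
    return least_squares(f,[.53,.18,-.28])
for c in ([(d,tp)],[(s,sp)],[(d,tp),(s,sp)]):
    o=fit(c);q=o.x;print(q,np.degrees(q[2]),o.cost)
    cx=np.array([np.cos(q[2]),np.sin(q[2])])
    print(" line pt at -113:",q[:2]-.113*cx,"hinge",q[:2]+.088*cx)
print("tab pix centre top",[world(d,*p,.056)[:2] for p in[(175.5,200),(178.8,186)]])
# side tab: spans u 225.5..236 at v ~157
print("side tab",[world(s,*p,.056)[:2] for p in[(225.6,157),(237,156.7)]])
E
```

```text
[ 0.5289  0.1818 -0.2777] -15.909049006331234 0.6587042900743821
 line pt at -113: [0.4202 0.2127] hinge [0.6135 0.1576]
[ 0.5301  0.18   -0.2741] -15.705448437900085 0.38117137676220053
 line pt at -113: [0.4213 0.2106] hinge [0.6148 0.1561]
[ 0.5294  0.1814 -0.2765] -15.84386908289336 1.458802272867794
 line pt at -113: [0.4207 0.2123] hinge [0.614  0.1574]
tab pix centre top [array([0.4071, 0.2165]), array([0.4424, 0.2088])]
side tab [array([0.4063, 0.2129]), array([0.4453, 0.2068])]
```

```bash
cat >> h.py <<'E'
np.set_printoptions(precision=4,suppress=True)
def Rdown(yaw_deg):  # tool z down, tool y at yaw+90 in the world
    a=np.radians(yaw_deg+90); y=np.array([np.cos(a),np.sin(a),0]);z=np.array([0,0,-1.]);x=np.cross(y,z)
    return np.column_stack([x,y,z])
def rows(targets,st=None):
    st=st or ctrl.state(); q=st["eef_rot"]; R0=R.from_quat([q[1],q[2],q[3],q[0]]).as_matrix(); p0=st["position"]
    for p,yaw,*t in targets:
        Rd=Rdown(yaw)
        rv=np.degrees(R.from_matrix(R0.T@Rd).as_rotvec()); sh=R0.T@(np.array(p)-p0)*1000
        print("[%.1f,%.1f,%.1f, %.1f,%.1f,%.1f]"%(*rv,*sh), t)
    print("pos",p0)
E
python3 - <<'E'
from h import *
rows([((.4207,.2122,.11),-15.84),((.4207,.2122,.031),-15.84)])
E
```

```text
[-0.0,-0.0,-8.4, -296.5,-283.7,104.6] []
[-0.0,-0.0,-8.4, -296.5,-283.7,183.6] []
pos [0.2667 0.5927 0.2145]
```

Call:
carry_out(
  steps=[
    [0,0,-1,-10,-10,4,100],
    [0,0,-2,-35,-34,12,100],
    [0,0,-3,-65,-62,23,100],
    [0,0,-4,-95,-91,34,100],
    [0,0,-5,-125,-120,44,100],
    [0,0,-6,-155,-148,55,100],
    [0,0,-7,-185,-177,65,100],
    [0,0,-8,-215,-206,76,100],
    [0,0,-8.4,-245,-234,86,60],
    [0,0,-8.4,-270,-258,95,60],
    [0,0,-8.4,-286,-274,101,60],
    [0,0,-8.4,-294,-281,104,60],
    [0,0,-8.4,-296.5,-283.7,104.6,60],
    [0,0,-8.4,-296.5,-283.7,104.6,60],
    [0,0,-8.4,-296.5,-283.7,104.6,60],
  ],
  newtons=15,
)

```text
time_s: 1.9
position: [0.4207, 0.2133, 0.1105]
eef_rot: [0.0, 0.137, 0.991, 0.0]
ft_force: [-0.0, -0.5, 1.2]
grip_width: 0.603
```

```bash
python3 - <<'E'
from h import *
rows([((.4207,.2122,.031),-15.84)])
d=grab("top");crop(d,130,140,260,240,6,"t3.png")
E
```

```text
[0.0,0.0,0.1, -0.2,-1.1,79.5] []
pos [0.4207 0.2133 0.1105]
```

View pics/t3.png

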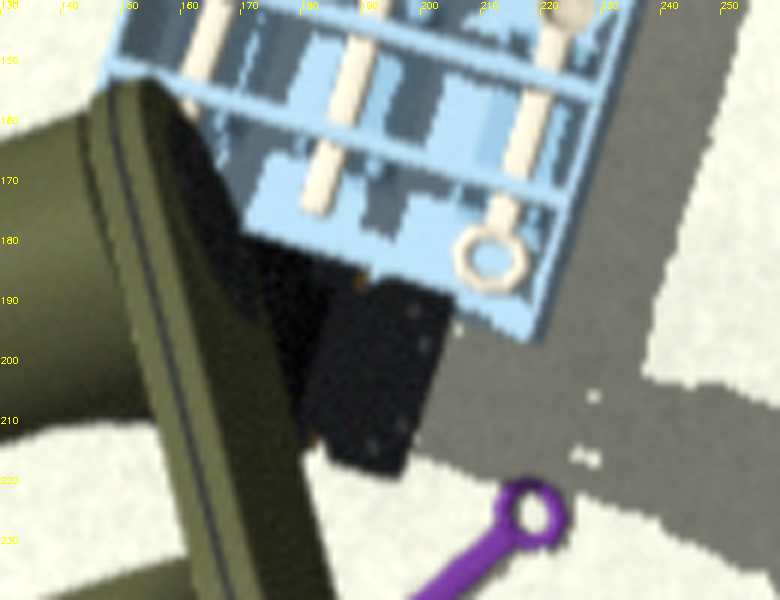

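Call:
carry_out(
  steps=[
    [0,0,0,0,-1,15,60],
    [0,0,0,0,-1,35,60],
    [0,0,0,0,-1,55,60],
    [0,0,0,0,-1,70,60],
    [0,0,0,0,-1,79,60],
    [0,0,0,0,-1,79.5,60],
    [0,0,0,0,-1,79.5,10],
    [0,0,0,0,-1,79.5,0],
    [0,0,0,0,-1,79.5,0],
    [0,0,0,0,-1,79.5,0],
    [0,0,0,0,-1,79.5,0],
    [0,0,0,0,-1,79.5,0],
  ],
  newtons=15,
)

```text
time_s: 3.15
position: [0.4221, 0.2154, 0.032]
eef_rot: [0.002, 0.139, 0.99, 0.005]
ft_force: [2.2, 23.6, 0.5]
grip_width: 0.151
```

```bash
python3 - <<'E'
from h import *
st=ctrl.state();print(st["grip_width"],st["ft_force"],st["position"])
h=np.array([.614,.1574,.014]);u=np.array([np.cos(np.radians(-15.84)),np.sin(np.radians(-15.84)),0]);
r=np.hypot(.201,.036);p0=None;t=[]
for th in np.append(np.arange(0,1.66,.08),1.65):
    ph=np.arctan2(.036,-.201)-th
    p=h+u*r*np.cos(ph)+np.array([0,0,r*np.sin(ph)])
    if p0 is None:p0=p
    t.append((st["position"]+p-p0,-15.84,round(th,2)))
rows(t,st)
s=grab("side");crop(s,200,100,300,180,8,"s3.png")
E
```

```text
0.1507193903285336 [ 2.225  23.5607  0.4535] [0.4221 0.2154 0.032 ]
[0.6,0.1,-0.2, -0.0,-0.0,-0.0] [np.float64(0.0)]
[0.6,0.1,-0.2, -3.5,0.2,-15.9] [np.float64(0.08)]
[0.6,0.1,-0.2, -8.4,0.4,-31.5] [np.float64(0.16)]
[0.6,0.1,-0.2, -14.4,0.6,-46.7] [np.float64(0.24)]
[0.6,0.1,-0.2, -21.6,0.8,-61.4] [np.float64(0.32)]
[0.6,0.1,-0.2, -30.0,0.9,-75.4] [np.float64(0.4)]
[0.6,0.1,-0.2, -39.5,1.1,-88.7] [np.float64(0.48)]
[0.6,0.1,-0.2, -50.0,1.3,-101.2] [np.float64(0.56)]
[0.6,0.1,-0.2, -61.4,1.5,-112.8] [np.float64(0.64)]
[0.6,0.1,-0.2, -73.8,1.6,-123.5] [np.float64(0.72)]
[0.6,0.1,-0.2, -87.0,1.8,-133.1] [np.float64(0.8)]
[0.6,0.1,-0.2, -100.9,1.9,-141.7] [np.float64(0.88)]
[0.6,0.1,-0.2, -115.4,2.0,-149.1] [np.float64(0.96)]
[0.6,0.1,-0.2, -130.5,2.1,-155.4] [np.float64(1.04)]
[0.6,0.1,-0.2, -146.1,2.3,-160.4] [np.float64(1.12)]
[0.6,0.1,-0.2, -162.0,2.3,-164.1] [np.float64(1.2)]
[0.6,0.1,-0.2, -178.1,2.4,-166.6] [np.float64(1.28)]
[0.6,0.1,-0.2, -194.4,2.5,-167.8] [np.float64(1.36)]
[0.6,0.1,-0.2, -210.7,2.5,-167.6] [np.float64(1.44)]
[0.6,0.1,-0.2, -227.0,2.6,-166.2] [np.float64(1.52)]
[0.6,0.1,-0.2, -243.1,2.6,-163.5] [np.float64(1.6)]
[0.6,0.1,-0.2, -253.0,2.6,-161.1] [np.float64(1.65)]
pos [0.4221 0.2154 0.032 ]
```

View pics/s3.png

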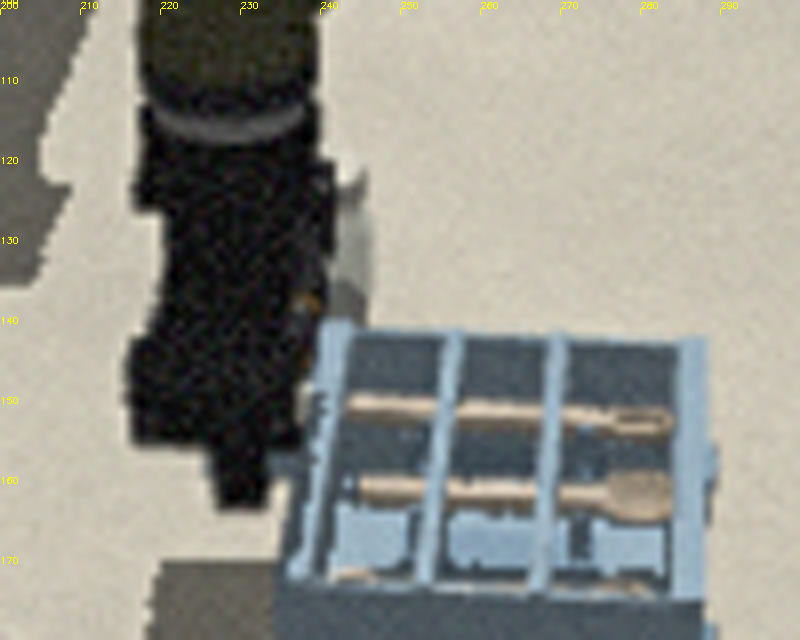

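Call:
carry_out(
  steps=[
    [0,0,0,0,1.5,0,0],
    [0,0,0,0,3,0,0],
    [0,0,0,-1.5,3,-8,0],
    [0,0,0,-5,3,-20,0],
    [0,0,0,-8.4,3,-31.5,0],
    [0,0,0,-14.4,3,-46.7,0],
    [0,0,0,-21.6,3,-61.4,0],
    [0,0,0,-30,3,-75.4,0],
    [0,0,0,-39.5,3,-88.7,0],
    [0,0,0,-50,3,-101.2,0],
    [0,0,0,-50,3,-101.2,0],
  ],
  newtons=15,
)

```text
time_s: 4.3
position: [0.4715, 0.2016, 0.1341]
eef_rot: [0.002, 0.138, 0.99, 0.002]
ft_force: [0.9, 6.0, -0.4]
grip_width: 0.146
```

```bash
python3 - <<'E'
from h import *
st=ctrl.state();print(st["grip_width"],st["ft_force"],st["position"])
s=grab("side");crop(s,200,80,300,180,6,"s4.png")
E
```

```text
0.1455011384078375 [ 0.9163  5.9763 -0.4159] [0.4715 0.2016 0.1341]
```

View pics/s4.png

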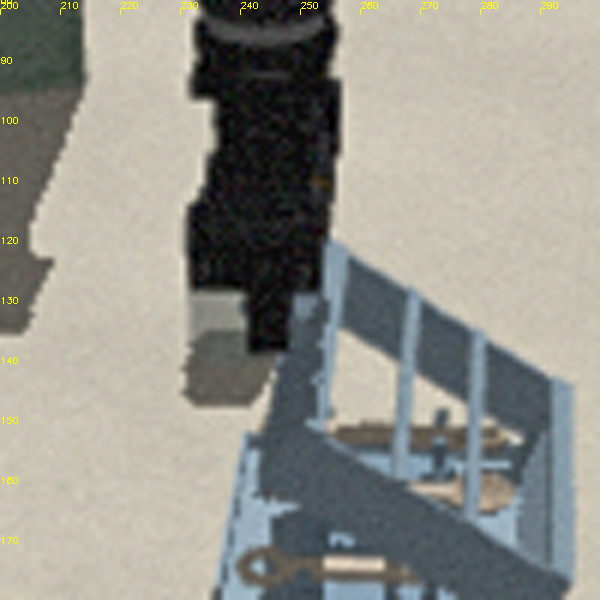

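Call:
carry_out(
  steps=[
    [0,0,0,-5,0.4,-6,0],
    [0,0,0,-11.4,0.7,-11.6,0],
    [0,0,0,-23.8,0.7,-22.3,0],
    [0,0,0,-37,0.7,-31.9,0],
    [0,0,0,-50.9,0.7,-40.5,0],
    [0,0,0,-65.4,0.7,-47.9,0],
    [0,0,0,-80.5,0.7,-54.2,0],
    [0,0,0,-96.1,0.7,-59.2,0],
    [0,0,0,-112,0.7,-62.9,0],
    [0,0,0,-128.1,0.7,-65.4,0],
    [0,0,0,-136,0.7,-66.2,0],
    [0,0,0,-136,0.7,-66.2,0],
  ],
  newtons=15,
)

```text
time_s: 5.55
position: [0.6005, 0.1643, 0.1973]
eef_rot: [-0.0, 0.138, 0.99, 0.0]
ft_force: [1.0, 2.5, -0.3]
grip_width: 0.144
```

```bash
python3 - <<'E'
from h import *
st=ctrl.state();print(st["grip_width"],st["ft_force"],st["position"])
s=grab("side");crop(s,200,60,320,180,5,"s5.png")
E
```

```text
0.14433933564809467 [ 0.9661  2.4623 -0.334 ] [0.6005 0.1643 0.1973]
```

View pics/s5.png

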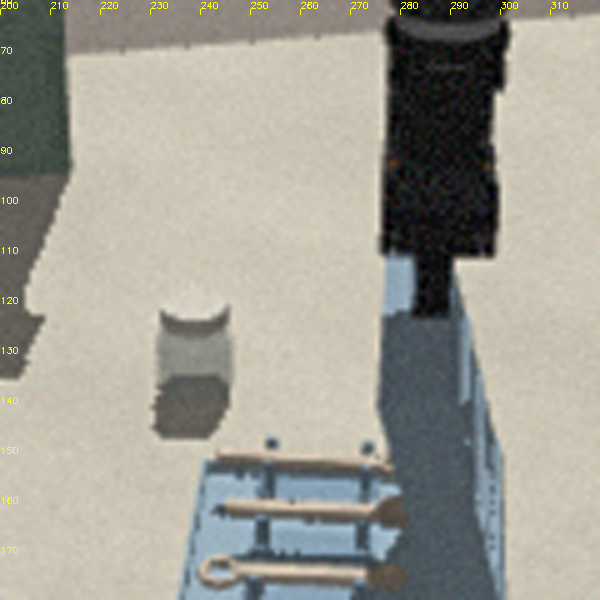

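Call:
carry_out(
  steps=[
    [0,0,0,-8,0.2,-0.4,0],
    [0,0,0,-24.7,0.2,-0.2,0],
    [0,0,0,-41,0.2,1.2,0],
    [0,0,0,-57.1,0.2,3.9,0],
    [0,0,0,-67,0.2,6.3,0],
    [0,0,0,-77,0.2,9.5,0],
    [0,0,0,-80,0.2,10.5,0],
    [0,0,0,-80,0.2,10.5,0],
  ],
  newtons=15,
)

```text
time_s: 6.4
position: [0.6783, 0.1418, 0.1881]
eef_rot: [0.001, 0.138, 0.99, -0.0]
ft_force: [1.2, -3.1, 4.6]
grip_width: 0.144
```

```bash
python3 - <<'E'
from h import *
st=ctrl.state();print(st["grip_width"],st["ft_force"],st["position"])
s=grab("side");crop(s,200,60,320,180,5,"s6.png")
E
```

```text
0.14416777738236214 [ 1.2    -3.1196  4.5546] [0.6783 0.1418 0.1881]
```

View pics/s6.png

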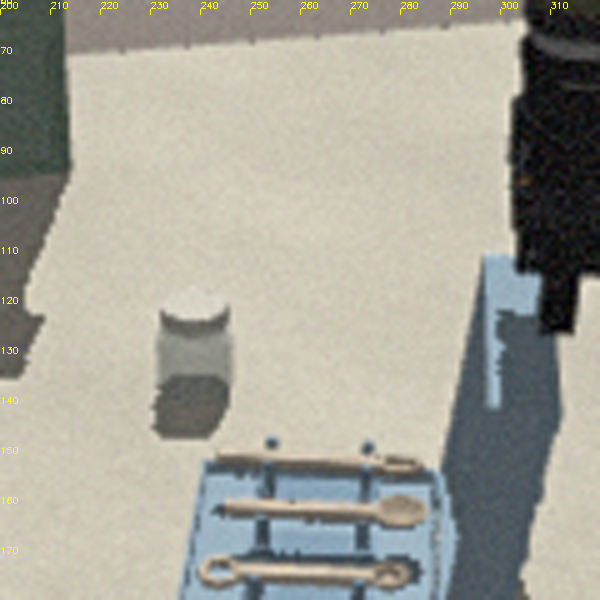

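Call:
carry_out(
  steps=[
    [0,0,0,0,0,0,20],
    [0,0,0,0,0,0,30],
    [0,0,0,0,0,0,45],
    [0,0,0,0,0,0,45],
    [0,0,0,0,0,-10,45],
    [0,0,0,0,0,-30,45],
    [0,0,0,0,0,-55,45],
    [0,0,0,0,0,-80,45],
    [0,0,0,10,0,-95,45],
    [0,0,0,35,0,-100,45],
    [0,0,0,65,0,-100,45],
    [0,0,0,95,0,-100,45],
    [0,0,0,125,0,-100,45],
    [0,0,0,155,0,-100,45],
    [0,0,0,185,0,-100,45],
    [0,0,0,215,0,-100,45],
    [0,0,0,245,0,-100,45],
    [0,0,0,260,0,-100,45],
    [0,0,0,265,0,-100,45],
    [0,0,0,265,0,-100,45],
  ],
)

```text
time_s: 8.45
position: [0.4224, 0.215, 0.2878]
eef_rot: [0.0, 0.137, 0.991, 0.0]
ft_force: [0.6, 0.2, 0.1]
grip_width: 0.452
```

```bash
python3 - <<'E'
from h import *
st=ctrl.state();print(st["grip_width"],st["ft_force"],st["position"])
s=grab("side","open");crop(s,215,80,325,200,6,"s7.png")
d=grab("top","open");crop(d,130,80,260,210,6,"t7.png")
E
```

```text
0.45201079985193104 [0.6402 0.2181 0.053 ] [0.4224 0.215  0.2878]
```

View pics/s7.png

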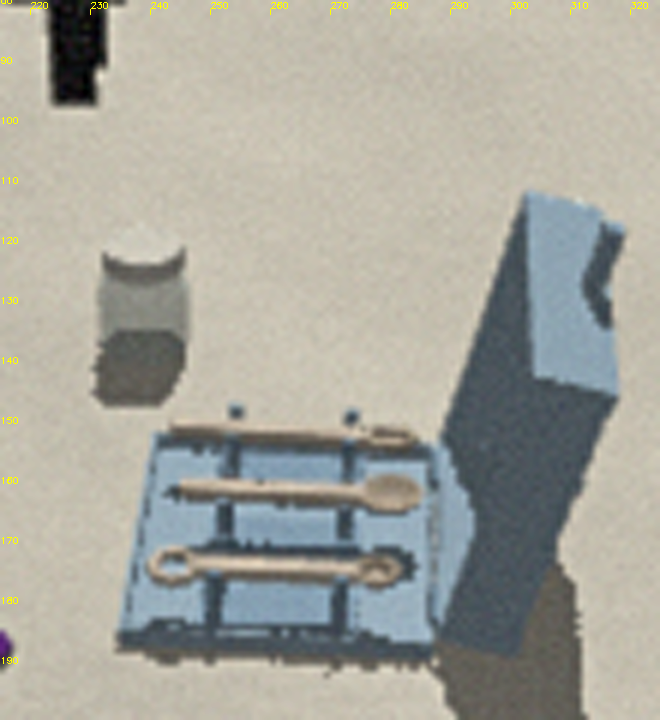

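View pics/t7.png

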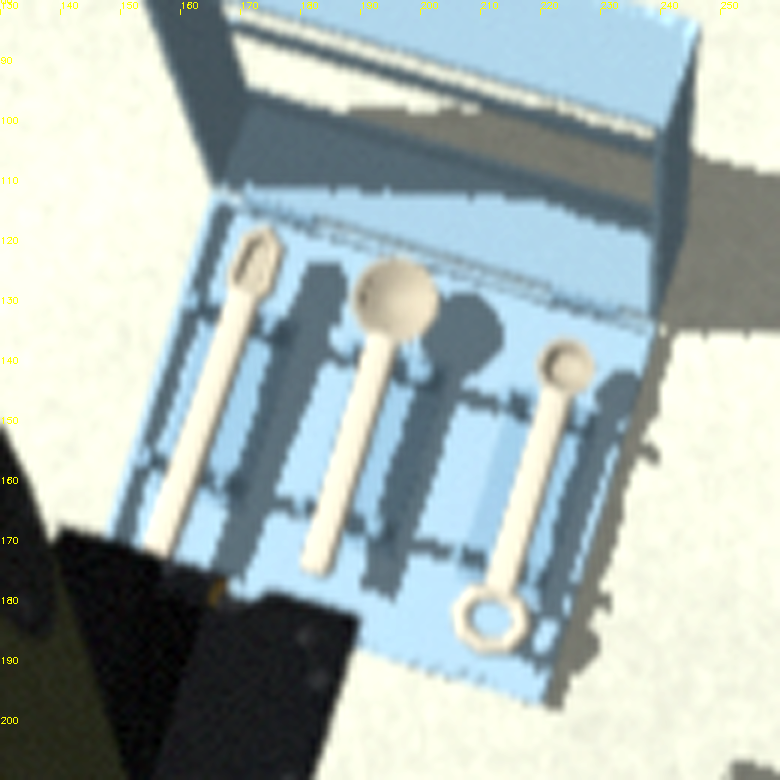

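```bash
python3 - <<'E'
from h import *
d=grab("top");im=d["color"].astype(int)
m=((im[:,:,0]-im[:,:,2])>8)
m[:,:140]=0;m[:,240:]=0;m[:112]=0;m[200:]=0
v=np.zeros(m.shape+(3,),np.uint8);v[m]=255
crop({"color":v},130,80,260,210,6,"m.png")
n,l,stt,c=cv2.connectedComponentsWithStats(m.astype(np.uint8))
for i in range(1,n):
    if stt[i,4]<100: continue
    ys,xs=np.nonzero(l==i)
    P=np.array([world(d,x,y,.040)[:2] for x,y in zip(xs,ys)])
    # initial axis
    u=np.array([np.cos(-.2765),np.sin(-.2765)]);w=np.array([-u[1],u[0]])
    for k in range(3):
        a=P@u;b=P@w
        amid=(a.min()+a.max())/2
        sel=np.abs(a-amid)<.03
        A=np.polyfit(a[sel],b[sel],1); yaw=np.arctan2(u[1],u[0])+np.arctan(A[0]);u=np.array([np.cos(yaw),np.sin(yaw)]);w=np.array([-u[1],u[0]])
    a=P@u;b=P@w;sel=np.abs(a-amid)<.03
    print(stt[i],"yaw",np.degrees(yaw),"len",a.max()-a.min(),"ends",a.min()*u+np.median(b[sel])*w,a.max()*u+np.median(b[sel])*w,"width",sel.sum()*(0.0026**2)/.06)
E
```

```text
[140 112  24  57 874] yaw -7.340052989253342 len 0.1500016978300922 ends [0.4894 0.3053] [0.6381 0.2862] width 0.040785333333333326
[154 118  23  55 284] yaw -17.644088304298066 len 0.1461111271353927 ends [0.4798 0.2724] [0.619  0.2281] width 0.012055333333333333
[181 123  22  52 334] yaw -15.572049049676052 len 0.1379499898030988 ends [0.4735 0.2046] [0.6064 0.1676] width 0.012055333333333333
[206 137  23  51 279] yaw -15.734846908671189 len 0.13590887309848887 ends [0.4409 0.1325] [0.5717 0.0956] width 0.011492
[186 156  54  44 638] yaw -4.686609439780626 len 0.12210243304557766 ends [0.4004 0.0739] [0.5221 0.064 ] width 0.025237333333333334
```

View pics/m.png

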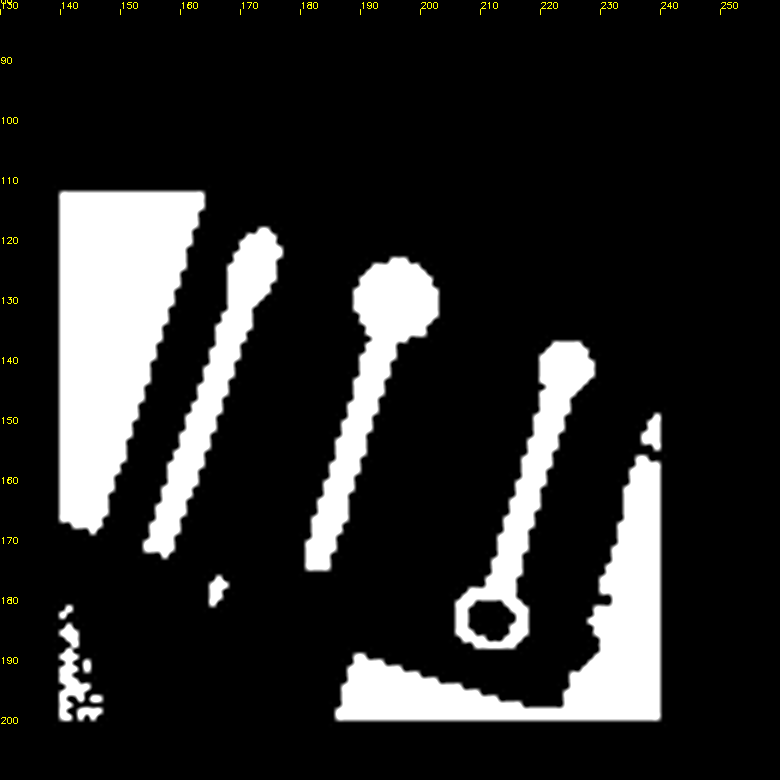

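```bash
python3 - <<'E'
from h import *
rows([((.5097,.1152,.10),-15.7),((.5097,.1152,.018),-15.7)])
E
```

```text
[-0.0,0.0,-0.2, -110.4,-71.9,187.4] []
[-0.0,0.0,-0.2, -110.4,-71.9,269.4] []
pos [0.4232 0.2146 0.2874]
```

Call:
carry_out(
  steps=[
    [0,0,0,-5,-4,10,45],
    [0,0,0,-20,-13,35,45],
    [0,0,0,-38,-25,65,45],
    [0,0,0,-56,-37,95,45],
    [0,0,0,-74,-48,125,45],
    [0,0,0,-92,-60,155,45],
    [0,0,0,-104,-68,175,45],
    [0,0,0,-110,-72,187,45],
    [0,0,-0.2,-110.4,-72,205,45],
    [0,0,-0.2,-110.4,-72,225,45],
    [0,0,-0.2,-110.4,-72,242,45],
    [0,0,-0.2,-110.4,-72,255,45],
    [0,0,-0.2,-110.4,-72,263,45],
    [0,0,-0.2,-110.4,-72,267,45],
    [0,0,-0.2,-110.4,-72,269,45],
    [0,0,-0.2,-110.4,-72,269.4,45],
    [0,0,-0.2,-110.4,-72,269.4,45],
  ],
  newtons=15,
)

```text
time_s: 10.3
position: [0.5096, 0.1156, 0.0187]
eef_rot: [0.001, 0.136, 0.991, 0.0]
ft_force: [0.2, -0.7, 0.2]
grip_width: 0.452
```

```bash
python3 - <<'E'
from h import *
s=grab("side");crop(s,200,80,320,200,6,"s8.png")
d=grab("top");crop(d,130,80,260,210,6,"t8.png")
E
```

```text
(no output)
```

View pics/s8.png

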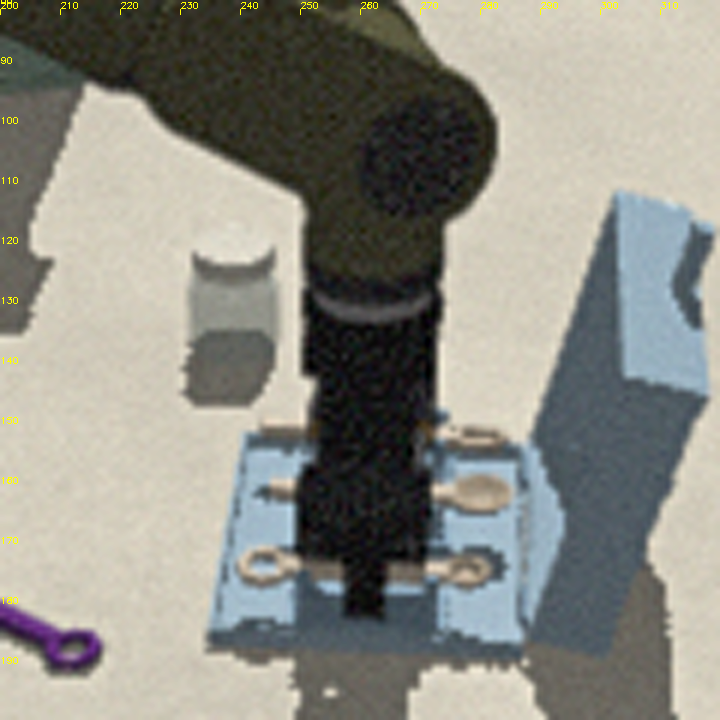

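View pics/t8.png

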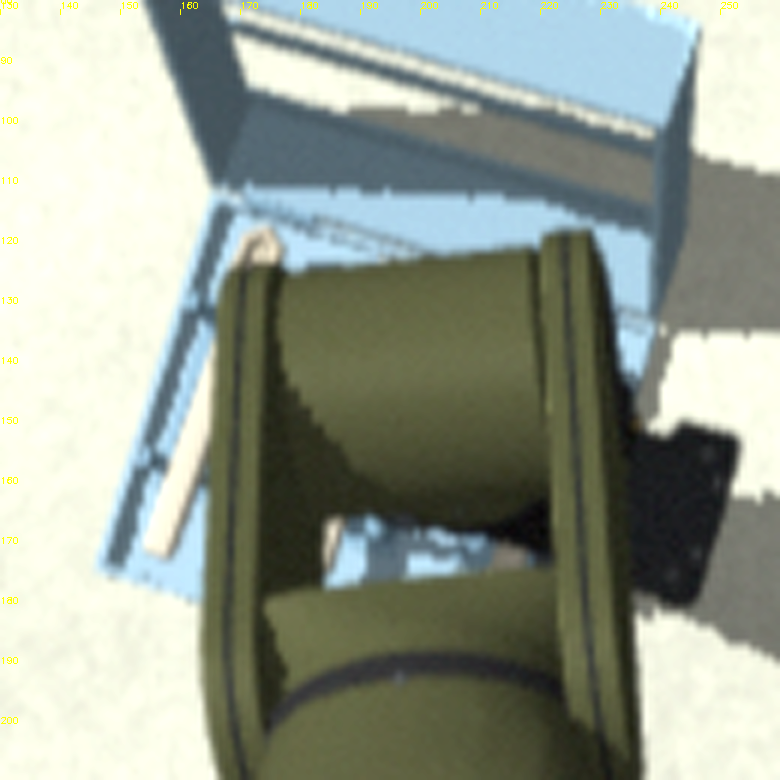

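```bash
python3 - <<'E'
from h import *
s=grab("side");st=ctrl.state();p=st["position"];Rt=Rdown(-15.84)
for o in (-21,-33): 
  for x in(-10,10):print(o,x,proj(s,p+Rt@np.array([x,o,0])/1000))
u=np.array([np.cos(np.radians(-15.7)),np.sin(np.radians(-15.7)),0])
m=np.array([.5097,.1152,.035])
print([proj(s,m+u*k) for k in(-.074,0,.068)])
E
```

```text
-21 -10 [263.4055 182.1956]
-21 10 [257.4067 181.9314]
-33 -10 [263.2304 184.3411]
-33 10 [257.1903 184.0731]
[array([238.8868, 173.5593]), array([260.9119, 174.4721]), array([281.2802, 175.3162])]
```

Call:
carry_out(
  steps=[
    [0,0,0,-1.2,0,0,45],
    [0,0,0,-2.5,0,0,30],
    [0,0,0,-2.5,0,0,15],
    [0,0,0,-2.5,0,0,5],
    [0,0,0,-2.5,0,0,5],
    [0,0,0,-2.5,0,0,5],
    [0,0,0,-2.5,0,0,5],
    [0,0,0,-2.5,0,-5,5],
    [0,0,0,-2.5,0,-15,5],
    [0,0,0,-2.5,0,-30,5],
    [0,0,0,-2.5,0,-50,5],
    [0,0,0,-2.5,0,-75,5],
    [0,0,0,-2.5,0,-100,5],
    [0,0,0,-2.5,0,-115,5],
    [0,0,0,-2.5,0,-120,5],
    [0,0,0,-2.5,0,-120,5],
  ],
  newtons=15,
)

```text
time_s: 12.05
position: [0.5119, 0.1149, 0.139]
eef_rot: [0.001, 0.136, 0.991, 0.0]
ft_force: [0.6, -0.1, -0.6]
grip_width: 0.146
```

```bash
python3 - <<'E'
from h import *
s=grab("side");crop(s,200,60,320,180,5,"s9.png")
E
```

View pics/s9.png

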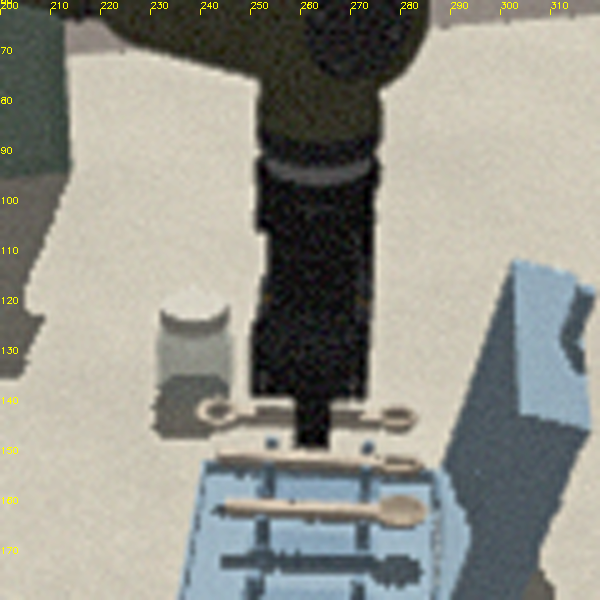

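```bash
python3 - <<'E'
from h import *
rows([((.5255,-.1255,.139),14.5),((.5255,-.1255,.062),14.5)])
E
```

```text
[-0.0,-0.0,-30.1, -78.5,-227.6,-1.3] []
[-0.0,-0.0,-30.1, -78.5,-227.6,75.7] []
pos [0.5112 0.1148 0.1377]
```

Call:
carry_out(
  steps=[
    [0,0,-1,-2,-6,0,5],
    [0,0,-4,-8,-22,0,5],
    [0,0,-8,-16,-46,0,5],
    [0,0,-11,-25,-72,0,5],
    [0,0,-14,-34,-98,0,5],
    [0,0,-18,-43,-125,0,5],
    [0,0,-21,-52,-152,0,5],
    [0,0,-25,-62,-180,0,5],
    [0,0,-28,-71,-206,0,5],
    [0,0,-29.5,-76,-220,0,5],
    [0,0,-30.1,-78.5,-227.6,5,5],
    [0,0,-30.1,-78.5,-227.6,20,5],
    [0,0,-30.1,-78.5,-227.6,40,5],
    [0,0,-30.1,-78.5,-227.6,60,5],
    [0,0,-30.1,-78.5,-227.6,72,5],
    [0,0,-30.1,-78.5,-227.6,75.7,5],
    [0,0,-30.1,-78.5,-227.6,75.7,5],
    [0,0,-30.1,-78.5,-227.6,75.7,5],
  ],
)

```text
time_s: 13.9
position: [0.5264, -0.1255, 0.0631]
eef_rot: [0.001, -0.126, 0.992, -0.0]
ft_force: [0.7, 0.4, 0.4]
grip_width: 0.148
```

```bash
python3 - <<'E'
from h import *
s=grab("side");crop(s,245,180,355,290,7,"s10.png")
d=grab("top");crop(d,270,90,400,200,6,"t10.png")
E
```

```text
(no output)
```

View pics/s10.png

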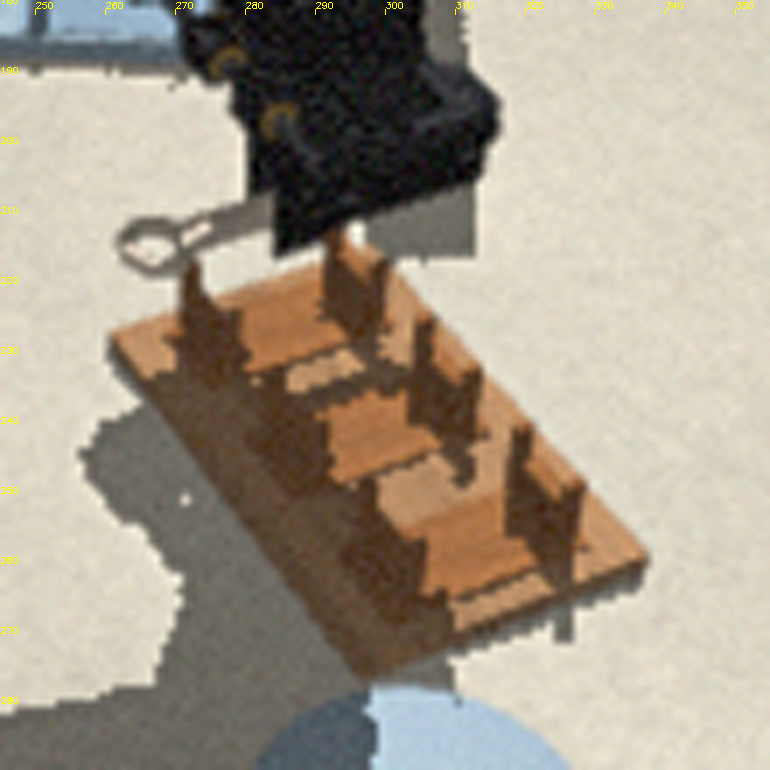

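View pics/t10.png

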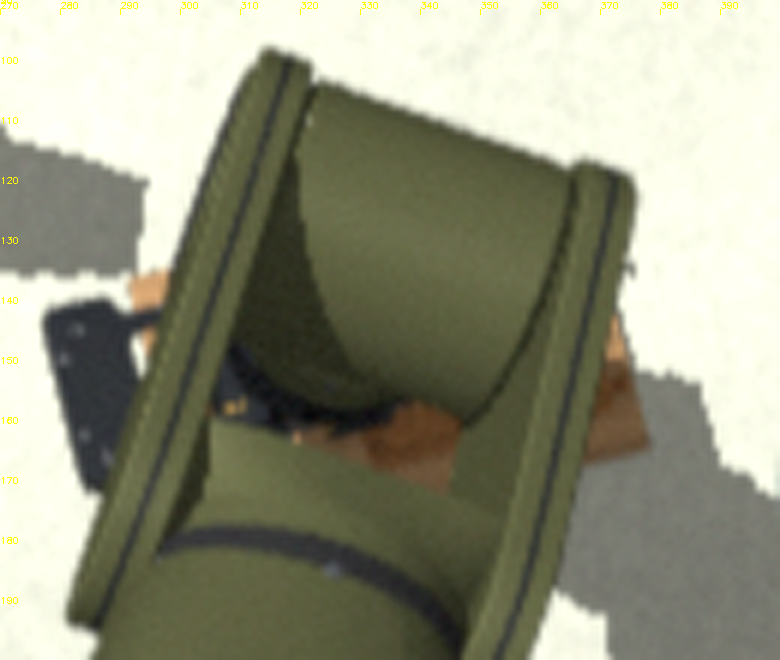

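```bash
python3 - <<'E'
from h import *
s=grab("side");st=ctrl.state();p=st["position"]
a=np.radians(14.5);u=np.array([np.cos(a),np.sin(a),0]);w=np.array([-u[1],u[0],0])
m=p+[0,0,.0163]
print("ring ctr pred",proj(s,m-u*.056), "ring far end",proj(s,m-u*.074))
o=m-u*.056
print("obs in world at that z",world(s,266.7,215.1,o[2])-o)
# fingers: front finger tip bottom corners: back of finger at y=-(7+12)
for x in(-10,10):print(proj(s,p-u*x-w*.007*1-w*.012))
C=np.array([.5443,-.1963,.01])
for k,l in ((.07,'left'),(0,'mid'),(-.07,'right')):
  for xx in(-.035,.035):
    for yy in(.0175,-.0175):
      print(l,xx,yy,"prong top",proj(s,C+w*k+u*xx+w*yy+[0,0,.038]))
E
```

```text
ring ctr pred [268.3797 214.6612] ring far end [262.6502 216.5274]
obs in world at that z [-0.005  -0.0009 -0.    ]
[1067.5687  -43.2731]
[1872.6157 -312.6606]
left -0.035 0.0175 prong top [271.9506 217.9878]
left -0.035 -0.0175 prong top [277.8886 225.3684]
left 0.035 0.0175 prong top [292.9323 211.0652]
left 0.035 -0.0175 prong top [299.1904 218.1516]
mid -0.035 0.0175 prong top [284.0863 233.0719]
mid -0.035 -0.0175 prong top [290.5612 241.1198]
mid 0.035 0.0175 prong top [305.7165 225.5416]
mid 0.035 -0.0175 prong top [312.5283 233.2551]
right -0.035 0.0175 prong top [297.3321 249.5358]
right -0.035 -0.0175 prong top [304.4201 258.3458]
right 0.035 0.0175 prong top [319.645  241.3138]
right 0.035 -0.0175 prong top [327.0874 249.7415]
```

```bash
python3 - <<'E'
from h import *
s=grab("side");st=ctrl.state();p=st["position"]
a=np.radians(14.5);u=np.array([np.cos(a),np.sin(a),0]);w=np.array([-u[1],u[0],0])
for x in(-.010,.010):
  for y in (-.007,-.019): print(x,y,proj(s,p+u*x+w*y))
crop(s,255,190,315,225,13,"s11.png")
E
```

```text
-0.01 -0.007 [283.6387 215.8602]
-0.01 -0.019 [285.7597 218.3743]
0.01 -0.007 [289.7341 213.839 ]
0.01 -0.019 [291.8871 216.3237]
```

View pics/s11.png

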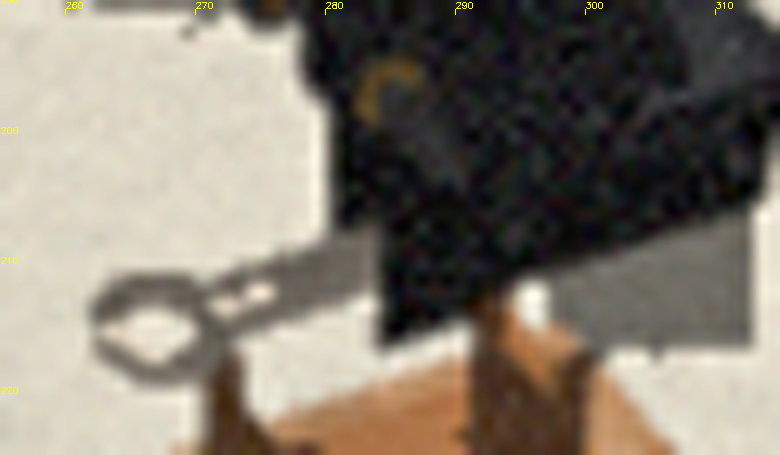

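```bash
python3 - <<'E'
from h import *
s=grab("side");st=ctrl.state();p=st["position"]
a=np.radians(14.5)
im=cv2.resize(s["color"][190:225,255:315,::-1],None,fx=13,fy=13,interpolation=cv2.INTER_CUBIC)
im=np.clip(im*1.4,0,255).astype(np.uint8)
out=[]
for dx,dz in ((0,.0163),(-.004,.0163)):
    u=np.array([np.cos(a),np.sin(a),0]);w=np.array([-u[1],u[0],0]);m=p+u*dx+[0,0,dz]
    k=im.copy()
    def dr(P):
        q=np.array([(proj(s,x)-[255,190]+.5)*13 for x in P]).astype(int)
        cv2.polylines(k,[q],False,(0,0,255),1)
    t=np.linspace(0,2*np.pi,60)
    for r in(.018,.012):dr([m-u*.056+r*(np.cos(x)*u+np.sin(x)*w) for x in t])
    for y in(-.007,.007):
        for z in(-.005,.005):dr([m-u*.04+w*y+[0,0,z],m+w*y+[0,0,z]])
    for y in(-.012,):dr([p+u*-.01+w*y+[0,0,.03],p+u*-.01+w*y,p+u*.01+w*y])
    out.append(k)
cv2.imwrite("pics/ov.png",np.hstack([o[:,:400] for o in out]))
E
```

```text
(no output)
```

View pics/ov.png

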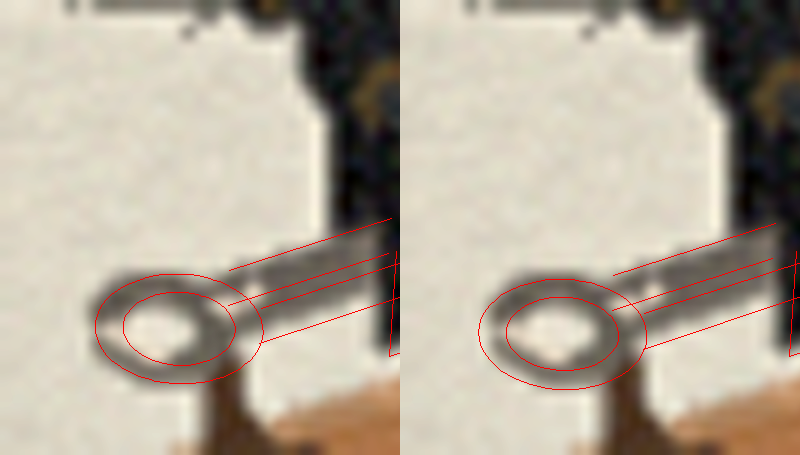

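Call:
carry_out(
  steps=[
    [0,0,0,-0.3,-2,2,5],
    [0,0,0,-0.3,-2,10,5],
    [0,0,0,-0.3,-2,20,5],
    [0,0,0,-0.3,-2,28,5],
    [0,0,0,-0.3,-2,33,5],
    [0,0,0,-0.3,-2,36,5],
    [0,0,0,-0.3,-2,37.5,5],
    [0,0,0,-0.3,-2,37.5,5],
    [0,0,0,-0.3,-2,37.5,5],
  ],
)

```text
time_s: 15.05
position: [0.5268, -0.1275, 0.0252]
eef_rot: [0.0, -0.126, 0.992, -0.0]
ft_force: [-0.5, -0.8, -0.9]
grip_width: 0.147
```

```bash
python3 - <<'E'
from h import *
s=grab("side");crop(s,250,190,320,240,10,"s12.png")
E
```

```text
(no output)
```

View pics/s12.png

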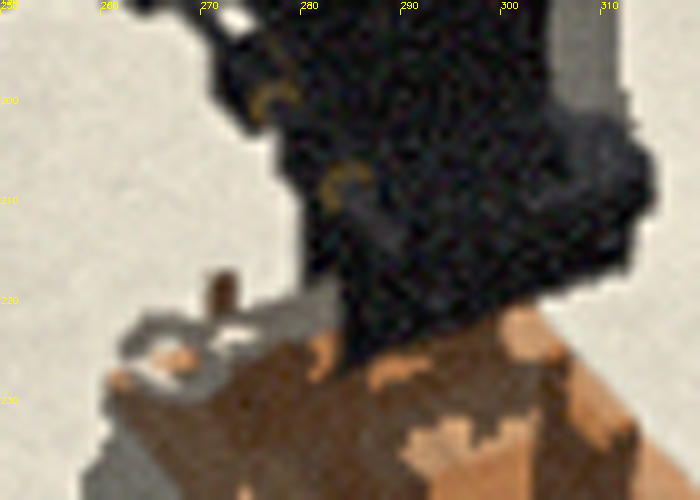

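Call:
carry_out(
  steps=[
    [0,0,0,0,0,0.8,5],
    [0,0,0,0,0,0.8,20],
    [0,0,0,0,0,0.8,35],
    [0,0,0,0,0,0.8,35],
    [0,0,0,0,0,0.8,35],
    [0,0,0,0,0,-5,35],
    [0,0,0,0,0,-20,35],
    [0,0,0,0,0,-45,35],
    [0,0,0,0,0,-75,35],
    [0,0,0,0,0,-105,35],
    [0,0,0,0,15,-125,35],
    [0,0,0,0,40,-130,35],
    [0,0,0,0,70,-130,35],
    [0,0,0,0,100,-130,35],
    [0,0,0,0,125,-130,35],
    [0,0,0,0,140,-130,35],
    [0,0,0,0,145,-130,35],
    [0,0,0,0,145,-130,35],
  ],
)

```text
time_s: 16.9
position: [0.4905, 0.0131, 0.1555]
eef_rot: [0.0, -0.126, 0.992, -0.0]
ft_force: [-0.6, 0.1, 0.1]
grip_width: 0.352
```

```bash
cat > seg.py <<'E'
from h import *
E
python3 - <<'E'
from h import *
s=grab("side");crop(s,250,195,340,280,8,"s13.png")
d=grab("top");crop(d,270,100,390,195,6,"t13.png")
E
```

```text
(no output)
```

View pics/s13.png

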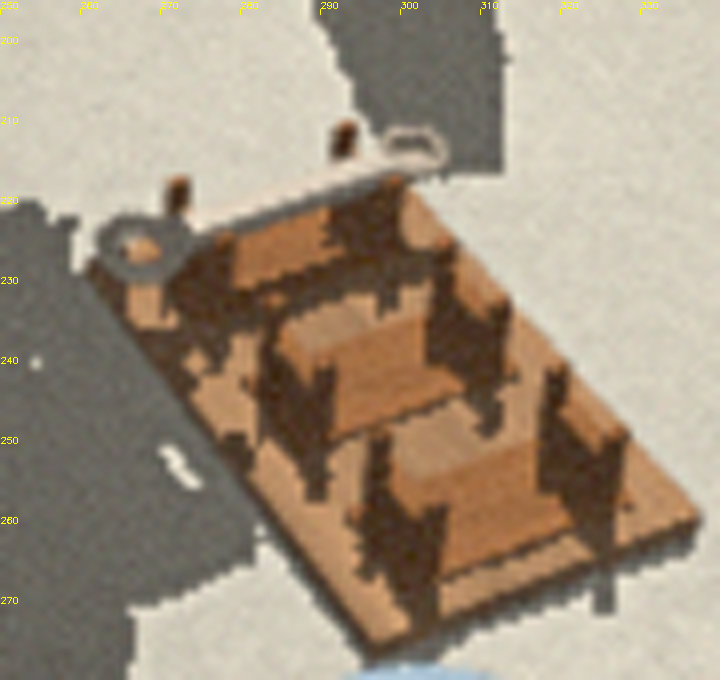

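View pics/t13.png

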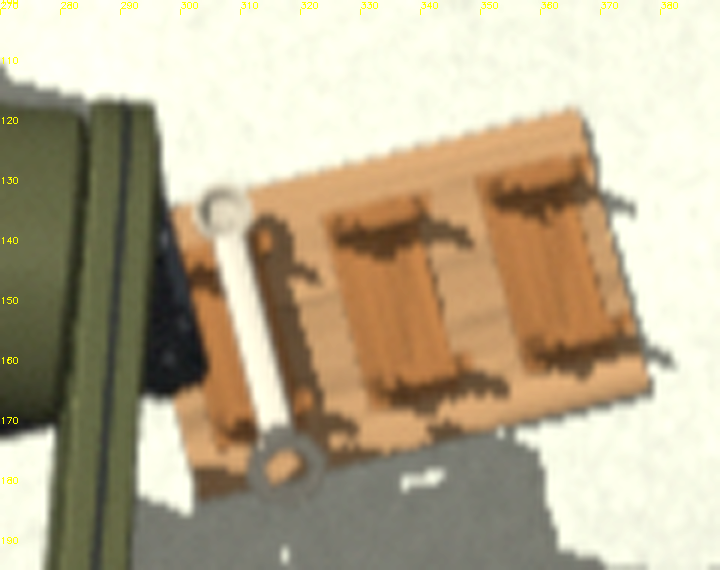

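```bash
cat > h2.py <<'E'
from h import *
# board in top frame / side frame
CT=np.array([.542,-.1935]);CS=np.array([.5443,-.1963]);a=np.radians(14.5)
u=np.array([np.cos(a),np.sin(a)]);w=np.array([-u[1],u[0]])
def inboard(cam,px,z):
    C=CT if cam["pose"][0,0]<.5 else CS
    p=world(cam,*px,z)[:2]-C
    return 1000*np.array([p@u,p@w])
def inv(cam,x,y,z):
    C=CT if cam["pose"][0,0]<.5 else CS
    return proj(cam,np.append(C+u*x/1000+w*y/1000,z/1000))
E
python3 - <<'E'
from h2 import *
d=grab("top");s=grab("side")
for p in[(308.7,140),(315.7,168.3)]:print("handle",inboard(d,p,.046))
print("ends",inboard(d,(306.8,131),.046),inboard(d,(318.5,183),.046))
# top overlays
def ov(cam,u0,v0,u1,v1,f,name,y0s):
    im=cv2.resize(cam["color"][v0:v1,u0:u1,::-1],None,fx=f,fy=f,interpolation=cv2.INTER_CUBIC)
    im=np.clip(im*1.4,0,255).astype(np.uint8)
    def dr(P,c=(0,0,255)):
        q=np.array([(inv(cam,*x)-[u0,v0]+.5)*f for x in P]).astype(int);cv2.polylines(im,[q],False,c,1)
    dr([(x,y,10) for x,y in((-65,102),(65,102),(65,-102),(-65,-102),(-65,102))],(255,0,0))
    for k in (70,0,-70):
        for x in(-39,-31,31,39):
            dr([(x,k+20,10),(x,k+20,48),(x,k+15,48),(x,k+15,36),(x,k-15,36),(x,k-15,48),(x,k-20,48),(x,k-20,10)],(0,255,0))
    for k,b,e in y0s:
        for y in(-7,7):dr([(-b,k+y,46),(e,k+y,46)])
        dr([(-b,k-7,46),(-b,k+7,46)]);dr([(e,k-7,46),(e,k+7,46)])
    cv2.imwrite(name,im)
ov(d,285,110,385,190,8,"pics/ovt.png",[(70,74,68)])
ov(s,250,200,345,280,8,"pics/ovs.png",[(70,74,68)])
E
```

```text
handle [40.1198 66.1964]
handle [-34.5874  66.6938]
ends [63.7735 65.2272] [-72.7017  69.0166]
```

View pics/ovt.png

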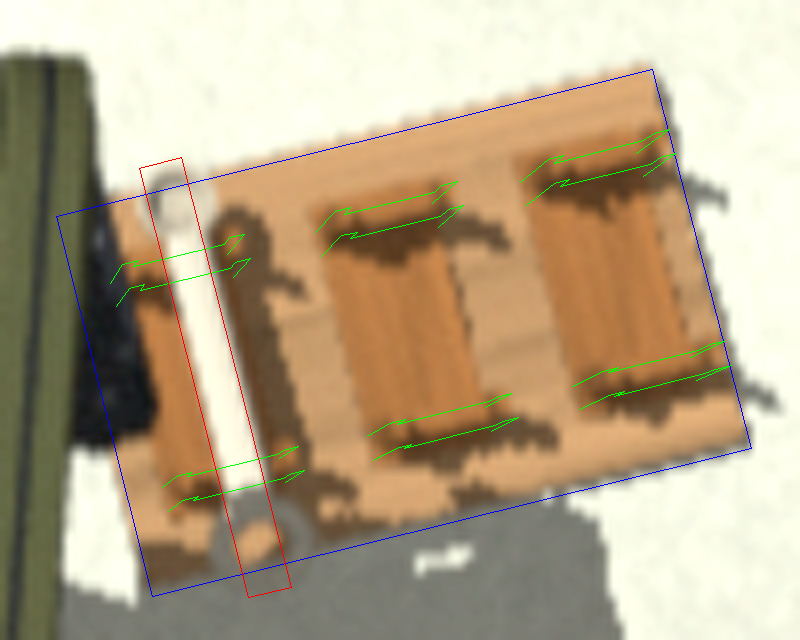

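View pics/ovs.png

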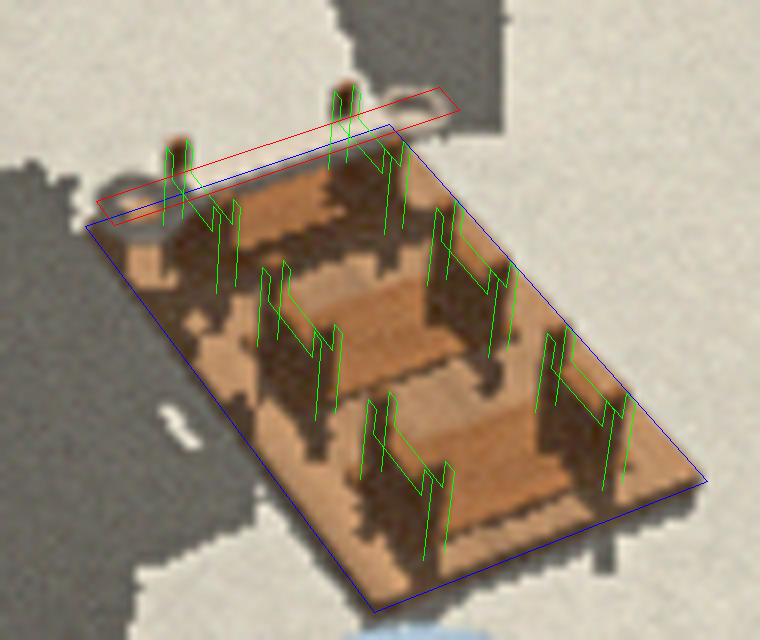

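```bash
python3 - <<'E'
from h import *
rows([((.536,.1897,.11),-15.6),((.536,.1897,.018),-15.6)])
E
```

```text
[-0.0,-0.0,30.0, -88.2,160.6,44.9] []
[-0.0,-0.0,30.0, -88.2,160.6,136.9] []
pos [0.4906 0.0123 0.1549]
```

Call:
carry_out(
  steps=[
    [0,0,1,-3,5,0,45],
    [0,0,5,-12,22,0,45],
    [0,0,9,-25,45,0,45],
    [0,0,14,-39,71,0,45],
    [0,0,19,-53,97,5,45],
    [0,0,24,-67,122,15,45],
    [0,0,28,-79,144,28,45],
    [0,0,30,-86,157,40,45],
    [0,0,30,-88.2,160.6,55,45],
    [0,0,30,-88.2,160.6,75,45],
    [0,0,30,-88.2,160.6,95,45],
    [0,0,30,-88.2,160.6,112,45],
    [0,0,30,-88.2,160.6,125,45],
    [0,0,30,-88.2,160.6,132,45],
    [0,0,30,-88.2,160.6,136,45],
    [0,0,30,-88.2,160.6,136.9,45],
    [0,0,30,-88.2,160.6,136.9,45],
  ],
)

```text
time_s: 18.8
position: [0.5361, 0.1907, 0.0186]
eef_rot: [0.001, 0.135, 0.991, 0.0]
ft_force: [-0.0, -0.7, 0.7]
grip_width: 0.456
```

```bash
python3 - <<'E'
from h import *
s=grab("side");crop(s,215,100,315,200,7,"s14.png")
E
```

```text
(no output)
```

View pics/s14.png

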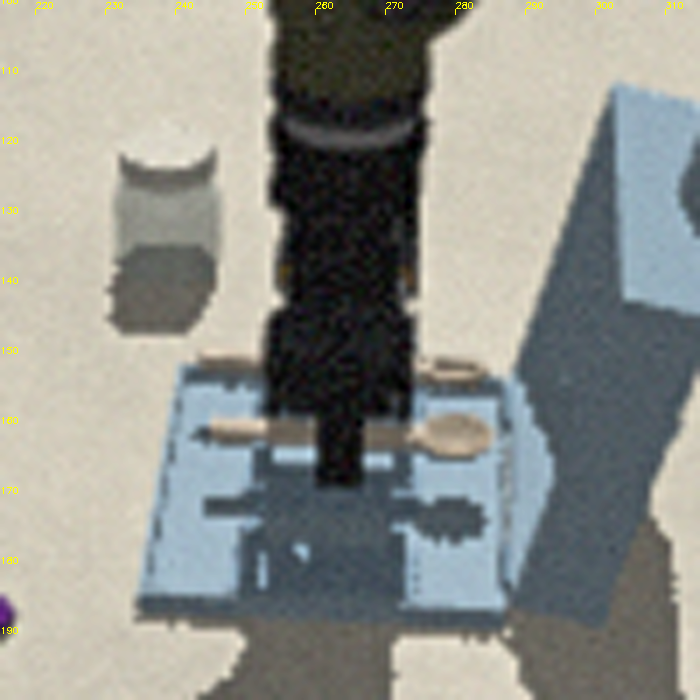

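Call:
carry_out(
  steps=[
    [0,0,0,0,0,0,30],
    [0,0,0,0,0,0,15],
    [0,0,0,0,0,0,5],
    [0,0,0,0,0,0,5],
    [0,0,0,0,0,0,5],
    [0,0,0,0,0,0,5],
    [0,0,0,0,0,-5,5],
    [0,0,0,0,0,-15,5],
    [0,0,0,0,0,-30,5],
    [0,0,0,0,0,-50,5],
    [0,0,0,0,0,-75,5],
    [0,0,0,0,0,-100,5],
    [0,0,0,0,0,-115,5],
    [0,0,0,0,0,-120,5],
    [0,0,0,0,0,-120,5],
  ],
  newtons=15,
)

```text
time_s: 20.35
position: [0.536, 0.1907, 0.139]
eef_rot: [0.001, 0.135, 0.991, 0.0]
ft_force: [0.1, 0.7, -0.4]
grip_width: 0.148
```

```bash
python3 - <<'E'
from h import *
rows([((.544,-.192,.139),14.5),((.544,-.192,.0255),14.5)])
s=grab("side");crop(s,200,60,320,180,5,"s15.png")
E
```

```text
[0.0,0.1,-30.0, -110.1,-366.6,-0.2] []
[0.0,0.1,-30.0, -110.0,-366.7,113.3] []
pos [0.536  0.1907 0.139 ]
```

View pics/s15.png

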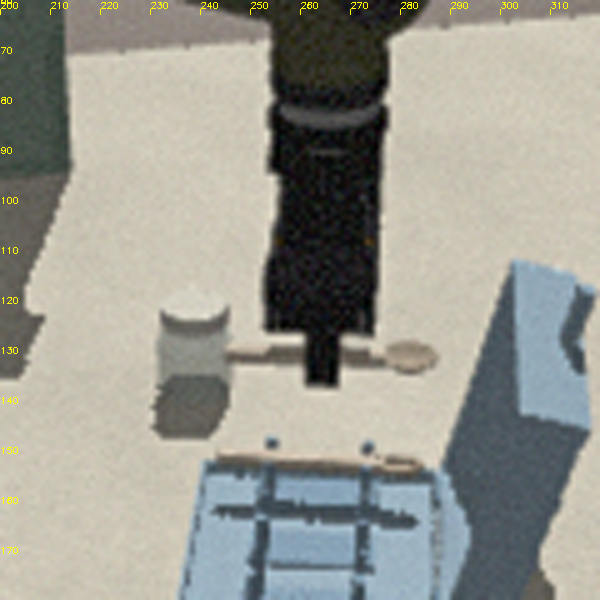

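Call:
carry_out(
  steps=[
    [0,0,-1,-2,-8,0,5],
    [0,0,-3,-9,-30,0,5],
    [0,0,-6,-18,-60,0,5],
    [0,0,-9,-28,-93,0,5],
    [0,0,-12,-38,-127,0,5],
    [0,0,-15,-48,-161,0,5],
    [0,0,-18,-58,-195,0,5],
    [0,0,-21,-69,-230,0,5],
    [0,0,-24,-79,-264,0,5],
    [0,0,-26,-89,-297,0,5],
    [0,0,-28,-98,-327,0,5],
    [0,0,-29.5,-106,-352,0,5],
    [0,0,-30,-110,-366.6,5,5],
    [0,0,-30,-110,-366.6,20,5],
    [0,0,-30,-110,-366.6,45,5],
    [0,0,-30,-110,-366.6,65,5],
    [0,0,-30,-110,-366.6,75,5],
    [0,0,-30,-110,-366.6,75,5],
  ],
)

```text
time_s: 22.2
position: [0.5413, -0.1903, 0.0595]
eef_rot: [-0.003, -0.126, 0.992, 0.002]
ft_force: [0.1, -0.4, -0.1]
grip_width: 0.145
```

```bash
python3 - <<'E'
from h2 import *
rows([((.544,-.192,.0255),14.5)])
s=grab("side");crop(s,240,180,350,290,7,"s16.png")
E
```

```text
[0.2,-0.3,0.0, -2.4,-2.4,34.0] []
pos [ 0.5413 -0.1903  0.0595]
```

View pics/s16.png

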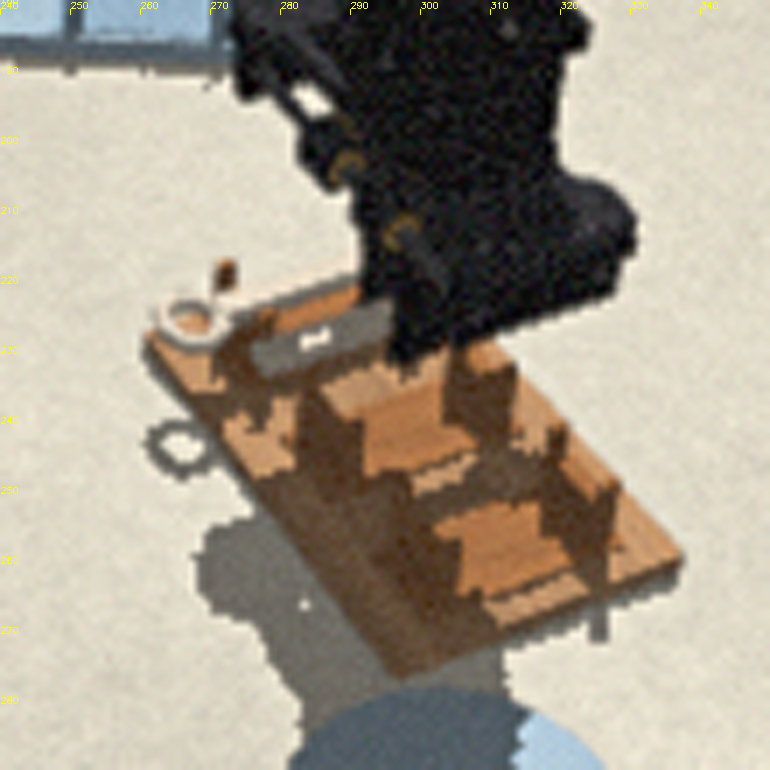

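Call:
carry_out(
  steps=[
    [0,0,0,0,0,0,5],
    [0,0,0,0,0,0,5],
  ],
)

```text
time_s: 22.45
position: [0.5444, -0.1923, 0.0643]
eef_rot: [0.001, -0.126, 0.992, -0.001]
ft_force: [-0.8, 0.8, -0.8]
grip_width: 0.143
```

```bash
python3 - <<'E'
from h2 import *
rows([((.544,-.192,.0255),14.5)])
s=grab("side")
st=ctrl.state();p=st["position"];u3=np.append(u,0);m=p+[0,0,.0163]
print("near end pred",proj(s,m-u3*.065))
crop(s,265,205,315,240,14,"s17.png")
E
```

```text
[-0.1,0.1,-0.0, 0.4,0.4,38.8] []
pos [ 0.5444 -0.1923  0.0643]
near end pred [277.776  230.6104]
```

View pics/s17.png

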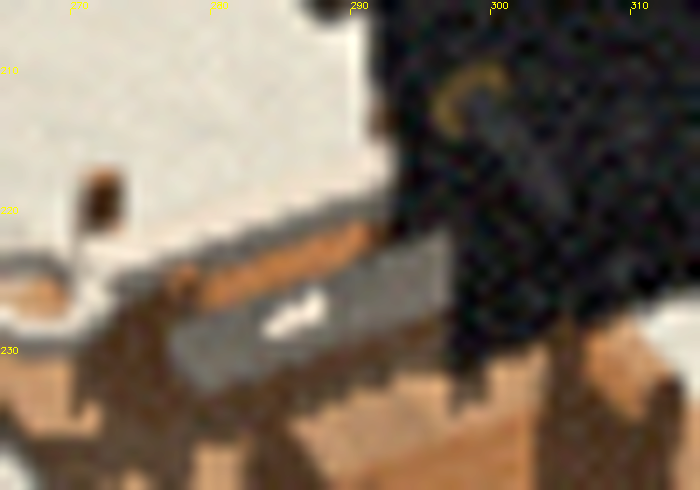

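Call:
carry_out(
  steps=[
    [0,0,0,0.3,0.3,3,5],
    [0,0,0,0.3,0.3,12,5],
    [0,0,0,0.3,0.3,22,5],
    [0,0,0,0.3,0.3,30,5],
    [0,0,0,0.3,0.3,35,5],
    [0,0,0,0.3,0.3,38,5],
    [0,0,0,0.3,0.3,39,5],
    [0,0,0,0.3,0.3,39.5,5],
    [0,0,0,0.3,0.3,39.5,5],
  ],
)

```text
time_s: 23.4
position: [0.5431, -0.1919, 0.0241]
eef_rot: [-0.0, -0.126, 0.992, 0.0]
ft_force: [-2.6, 0.9, 3.9]
grip_width: 0.148
```

Call:
carry_out(
  steps=[
    [0,0,0,0,0,0,15],
    [0,0,0,0,0,0,25],
    [0,0,0,0,0,0,35],
    [0,0,0,0,0,0,35],
    [0,0,0,0,0,-5,35],
    [0,0,0,0,0,-20,35],
    [0,0,0,0,0,-45,35],
    [0,0,0,0,0,-75,35],
    [0,0,0,0,0,-105,35],
    [0,0,0,0,15,-125,35],
    [0,0,0,0,40,-130,35],
    [0,0,0,0,75,-130,35],
    [0,0,0,0,115,-130,35],
    [0,0,0,0,150,-130,35],
    [0,0,0,0,185,-130,35],
    [0,0,0,0,205,-130,35],
    [0,0,0,0,215,-130,35],
    [0,0,0,0,215,-130,35],
    [0,0,0,0,215,-130,35],
  ],
)

```text
time_s: 25.3
position: [0.4898, 0.0158, 0.1541]
eef_rot: [0.001, -0.126, 0.992, -0.0]
ft_force: [0.3, -0.1, -0.3]
grip_width: 0.351
```

```bash
python3 - <<'E'
from h import *
rows([((.548,.2535,.11),-17.6),((.548,.2535,.018),-17.6)])
s=grab("side");crop(s,250,195,340,280,8,"s18.png")
d=grab("top");crop(d,280,100,390,195,7,"t18.png")
E
```

```text
[-0.0,0.1,32.1, -115.8,215.7,44.0] []
[-0.0,0.1,32.1, -115.7,215.7,136.0] []
pos [0.4898 0.0158 0.1541]
```

View pics/s18.png

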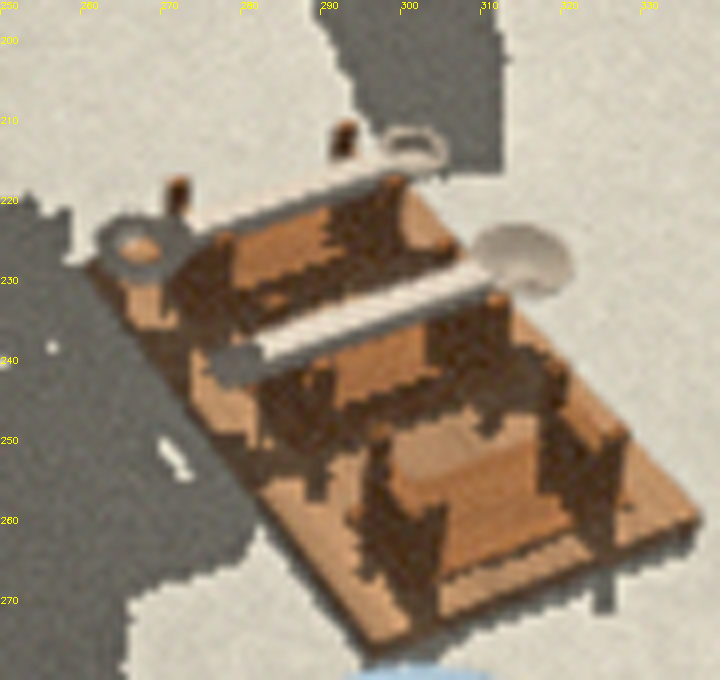

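View pics/t18.png

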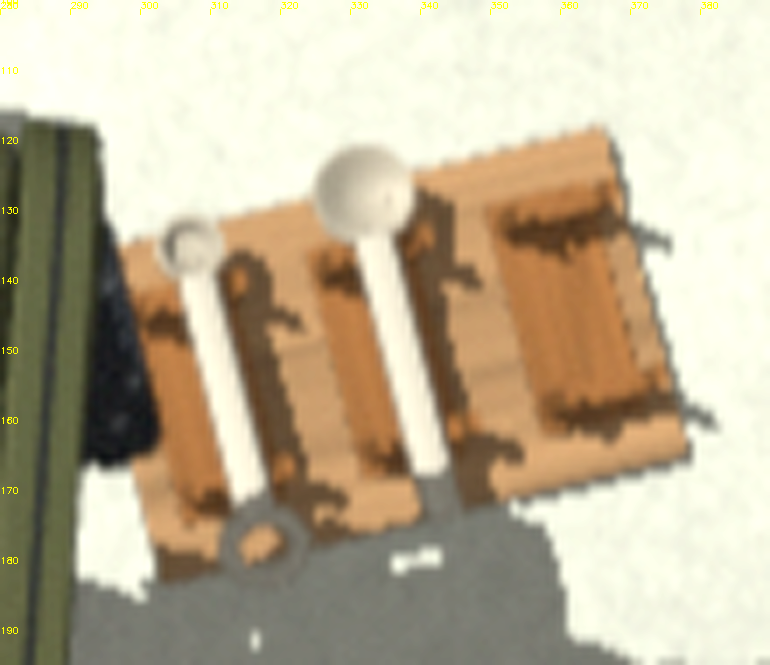

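```bash
python3 - <<'E'
from h2 import *
d=grab("top")
for p in[(334,135),(341.1,165.7)]:print("mid handle",inboard(d,p,.046))
print(inboard(d,(331.9,120.7),.046),inboard(d,(342.9,174),.046))
for p in[(308.6,140),(315.9,168.5)]:print("left handle",inboard(d,p,.046))
im=d["color"].astype(int);sel=[]
E
```

```text
mid handle [37.0317  0.2154]
mid handle [-43.7048   2.1953]
[74.0778 -3.7128] [-65.3677   3.0239]
left handle [40.1814 66.4446]
left handle [-35.206   66.3248]
```

Call:
carry_out(
  steps=[
    [0,0,1,-4,7,0,45],
    [0,0,5,-14,26,0,45],
    [0,0,9,-28,53,0,45],
    [0,0,14,-44,82,0,45],
    [0,0,18,-60,112,5,45],
    [0,0,23,-76,142,15,45],
    [0,0,27,-92,171,28,45],
    [0,0,30,-106,197,40,45],
    [0,0,32,-113,211,50,45],
    [0,0,32,-115.8,215.7,60,45],
    [0,0,32,-115.8,215.7,78,45],
    [0,0,32,-115.8,215.7,97,45],
    [0,0,32,-115.8,215.7,113,45],
    [0,0,32,-115.8,215.7,125,45],
    [0,0,32,-115.8,215.7,132,45],
    [0,0,32,-115.8,215.7,135.5,45],
    [0,0,32,-115.8,215.7,136,45],
    [0,0,32,-115.8,215.7,136,45],
  ],
)

```text
time_s: 27.25
position: [0.5481, 0.2543, 0.0181]
eef_rot: [0.001, 0.152, 0.988, 0.0]
ft_force: [-1.0, -0.1, -0.4]
grip_width: 0.449
```

```bash
python3 - <<'E'
from h import *
s=grab("side");crop(s,215,100,315,200,7,"s19.png")
E
```

```text
(no output)
```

View pics/s19.png

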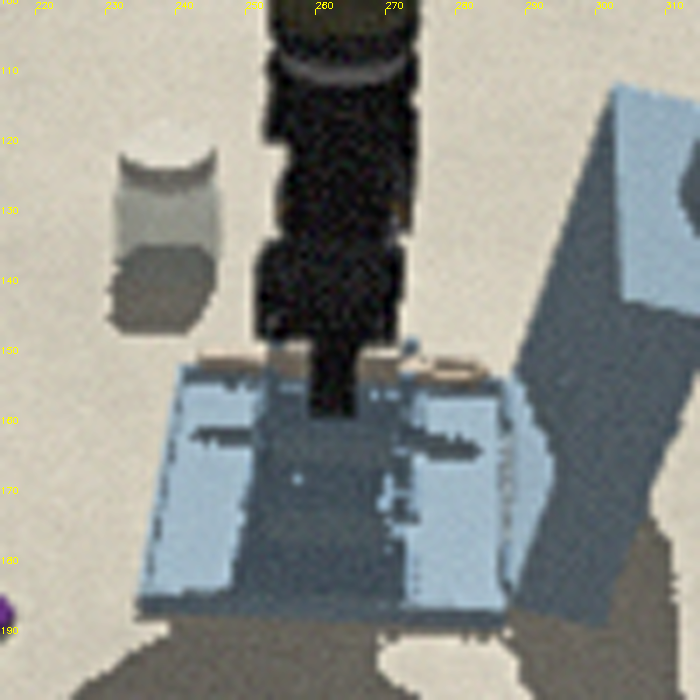

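Call:
carry_out(
  steps=[
    [0,0,0,0,0,0,30],
    [0,0,0,0,0,0,15],
    [0,0,0,0,0,0,5],
    [0,0,0,0,0,0,5],
    [0,0,0,0,0,0,5],
    [0,0,0,0,0,0,5],
    [0,0,0,0,0,-5,5],
    [0,0,0,0,0,-15,5],
    [0,0,0,0,0,-30,5],
    [0,0,0,0,0,-50,5],
    [0,0,0,0,0,-75,5],
    [0,0,0,0,0,-100,5],
    [0,0,0,0,0,-115,5],
    [0,0,0,0,0,-120,5],
    [0,0,0,0,0,-120,5],
    [0,0,0,0,0,-120,5],
  ],
  newtons=15,
)

```text
time_s: 28.9
position: [0.5468, 0.2538, 0.1362]
eef_rot: [-0.001, 0.152, 0.988, -0.0]
ft_force: [-0.3, 0.6, -1.1]
grip_width: 0.142
```

```bash
python3 - <<'E'
from h import *
rows([((.5615,-.2598,.139),14.5),((.5615,-.2598,.0255),14.5)])
s=grab("side");crop(s,200,60,320,180,5,"s20.png")
print(world(s,305,290,.063),world(grab("top"),428,170,.063))
E
```

```text
[-0.0,-0.1,-32.0, -168.7,-485.3,-2.5] []
[-0.0,-0.1,-32.0, -168.9,-485.2,111.0] []
pos [0.5468 0.2538 0.1362]
[ 0.4978 -0.3993  0.063 ] [ 0.4887 -0.4161  0.063 ]
```

View pics/s20.png

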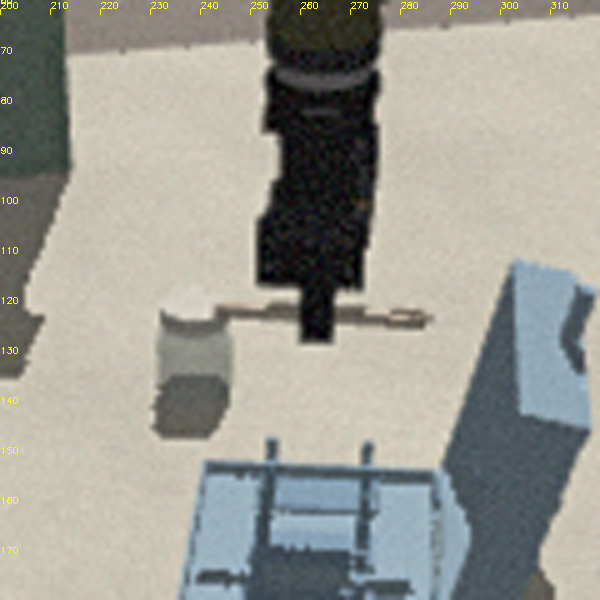

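Call:
carry_out(
  steps=[
    [0,0,-1,-3,-9,0,5],
    [0,0,-3,-10,-29,0,5],
    [0,0,-5,-21,-61,0,5],
    [0,0,-8,-33,-95,0,5],
    [0,0,-11,-45,-130,0,5],
    [0,0,-13,-57,-165,0,5],
    [0,0,-16,-69,-200,0,5],
    [0,0,-18,-81,-235,0,5],
    [0,0,-21,-93,-270,0,5],
    [0,0,-23,-106,-305,0,5],
    [0,0,-25,-118,-340,0,5],
    [0,0,-27,-130,-375,0,5],
    [0,0,-29,-142,-410,0,5],
    [0,0,-31,-153,-443,0,5],
    [0,0,-32,-162,-468,0,5],
    [0,0,-32,-167,-482,5,5],
    [0,0,-32,-168,-485.5,25,5],
    [0,0,-32,-168,-485.5,50,5],
    [0,0,-32,-168,-485.5,70,5],
    [0,0,-32,-168,-485.5,75,5],
  ],
)

```text
time_s: 31.0
position: [0.5591, -0.2576, 0.0581]
eef_rot: [-0.003, -0.126, 0.992, 0.002]
ft_force: [-0.7, -0.5, -0.5]
grip_width: 0.05
```

Call:
carry_out(
  steps=[
    [0,0,0,0,0,0,5],
    [0,0,0,0,0,0,5],
    [0,0,0,0,0,0,5],
  ],
)

```text
time_s: 31.3
position: [0.5625, -0.2598, 0.064]
eef_rot: [0.001, -0.126, 0.992, -0.001]
ft_force: [-0.1, -0.6, 1.5]
grip_width: 0.05
```

```bash
python3 - <<'E'
from h2 import *
rows([((.5615,-.2598,.0255),14.5)])
s=grab("side")
st=ctrl.state();p=st["position"];u3=np.append(u,0);m=p+[0,0,.0169]
print("near end pred",proj(s,m-u3*.072))
crop(s,260,200,350,280,8,"s21.png")
E
```

```text
[-0.1,0.1,-0.0, 1.1,0.3,38.5] []
pos [ 0.5625 -0.2598  0.064 ]
near end pred [289.0602 248.2272]
```

View pics/s21.png

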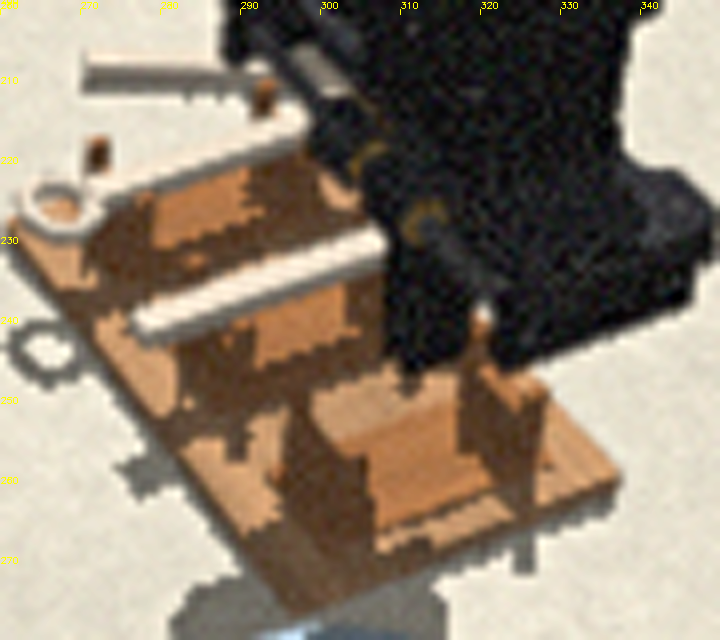

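```bash
python3 - <<'E'
from h import *
s=grab("side");crop(s,215,140,345,240,6,"s22.png")
d=grab("top");crop(d,200,95,330,215,6,"t22.png")
E
```

```text
(no output)
```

View pics/s22.png

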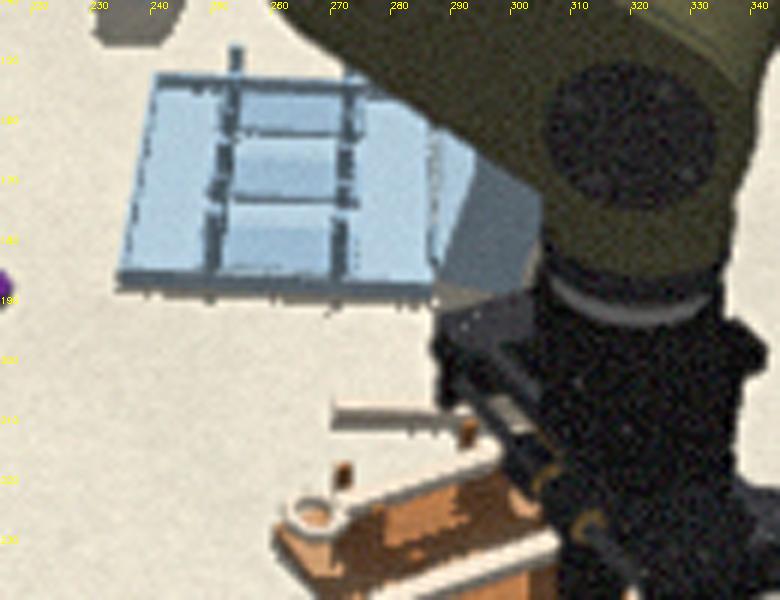

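View pics/t22.png

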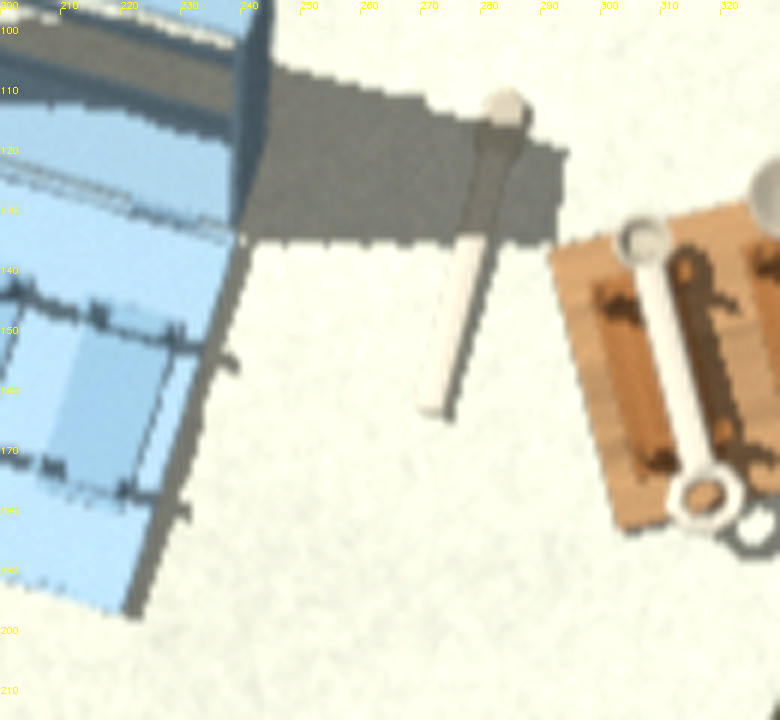

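Call:
carry_out(
  steps=[
    [0,0,0,0,0,-10,45],
    [0,0,0,0,0,-30,45],
    [0,0,0,0,0,-55,45],
    [0,0,0,15,0,-75,45],
    [0,0,0,40,0,-85,45],
    [0,0,0,70,0,-90,45],
    [0,0,0,100,0,-90,45],
    [0,0,0,125,0,-90,45],
    [0,0,0,135,0,-90,45],
    [0,0,0,135,0,-90,45],
  ],
  newtons=30,
)

```text
time_s: 32.45
position: [0.4304, -0.2936, 0.1533]
eef_rot: [0.001, -0.125, 0.992, -0.0]
ft_force: [0.5, 0.9, -0.6]
grip_width: 0.447
```

```bash
python3 - <<'E'
from h import *
s=grab("side","drop");crop(s,250,185,330,240,9,"s23.png")
d=grab("top","drop");crop(d,250,95,330,175,9,"t23.png")
E
```

```text
(no output)
```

View pics/s23.png

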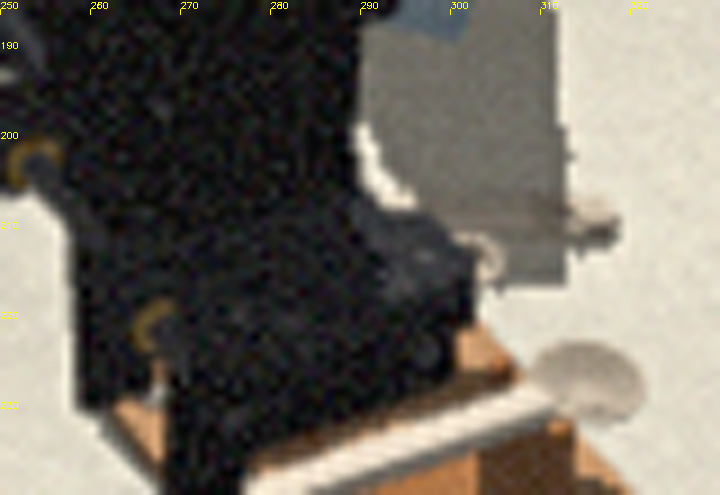

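View pics/t23.png

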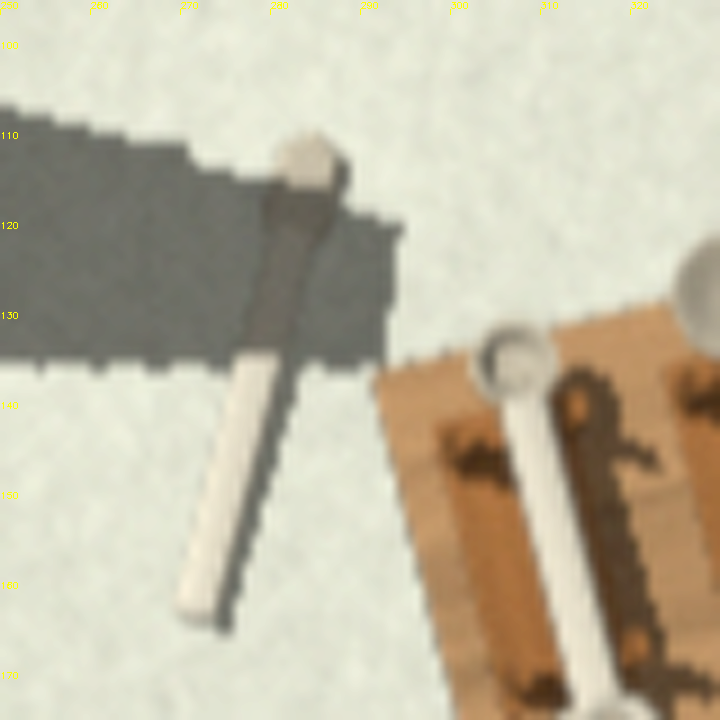

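View pics/side_drop_full.png

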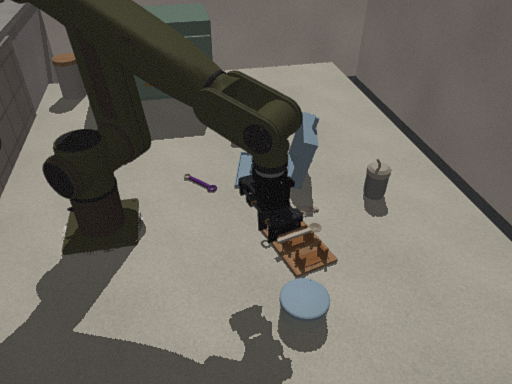

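```bash
python3 - <<'E'
from h import *
rows([((.42,.05,.25),-10)])
d=grab("top")
print([world(d,*p,.005) for p in((271.5,163),(284.6,110))])
E
```

```text
[-0.0,0.1,24.5, -74.7,335.2,-97.1] []
pos [ 0.4316 -0.2933  0.1531]
[array([ 0.5089, -0.0261,  0.005 ]), array([ 0.6515, -0.0598,  0.005 ])]
```

Call:
carry_out(
  steps=[
    [0,0,1,-2,8,-8,45],
    [0,0,3,-8,30,-25,45],
    [0,0,5,-16,65,-45,45],
    [0,0,8,-25,105,-65,45],
    [0,0,11,-35,150,-80,45],
    [0,0,14,-45,195,-92,45],
    [0,0,17,-54,240,-97,45],
    [0,0,20,-63,285,-97,45],
    [0,0,22,-70,325,-97,45],
    [0,0,24,-74,355,-97,45],
    [0,0,24.5,-75,375,-97,45],
    [0,0,24.5,-75,385,-97,45],
    [0,0,24.5,-75,385,-97,45],
  ],
)

```text
time_s: 33.9
position: [0.407, 0.0995, 0.2499]
eef_rot: [0.0, 0.086, 0.996, 0.0]
ft_force: [-0.2, 0.3, -0.0]
grip_width: 0.451
```

```bash
cat > avg.py <<'E'
from h import *
def big(n,u0,v0,u1,v1,f,name,k=6):
    A=np.mean([grab(n)["color"][v0:v1,u0:u1,::-1].astype(float) for _ in range(k)],0)
    A=cv2.resize(A,None,fx=f,fy=f,interpolation=cv2.INTER_CUBIC)
    lo,hi=np.percentile(A,2),np.percentile(A,99.7)
    cv2.imwrite("pics/"+name,np.clip((A-lo)/(hi-lo)*255,0,255).astype(np.uint8))
E
python3 - <<'E'
from avg import *
big("side",260,190,330,240,11,"s24.png");big("top",262,102,300,170,8,"t24.png")
E
```

```text
(no output)
```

View pics/s24.png

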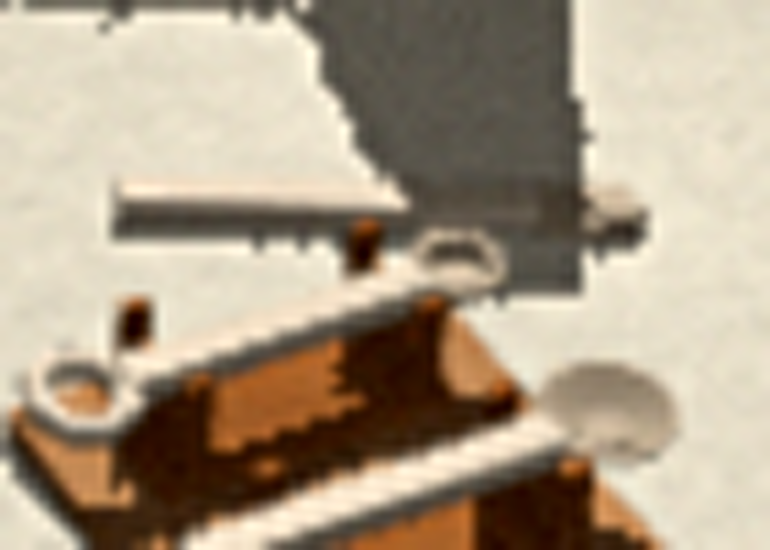

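View pics/t24.png

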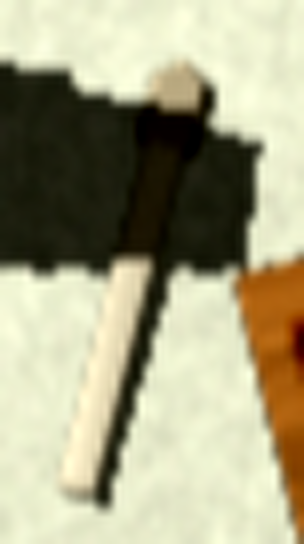

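```bash
python3 - <<'E'
from h import *
def acc(n,u0,v0,u1,v1,f,k=10):
    A=np.mean([grab(n)["color"][v0:v1,u0:u1,::-1].astype(float) for _ in range(k)],0)
    return cv2.resize(A,None,fx=f,fy=f,interpolation=cv2.INTER_CUBIC)
a=acc("top",272,104,296,140,16); b=acc("side",295,195,325,218,16)
g=lambda A,lo,hi:np.clip((A-lo)/(hi-lo)*255,0,255).astype(np.uint8)
print(np.percentile(a,[5,50,95]),np.percentile(b,[5,50,95]))
cv2.imwrite("pics/a.png",np.hstack([g(a,40,110),g(a,90,220)]))
cv2.imwrite("pics/b.png",np.vstack([g(b,40,110),g(b,90,220)]))
E
```

```text
[ 76.85   113.0959 186.3012] [ 59.7812  82.1401 147.2231]
```

View pics/a.png

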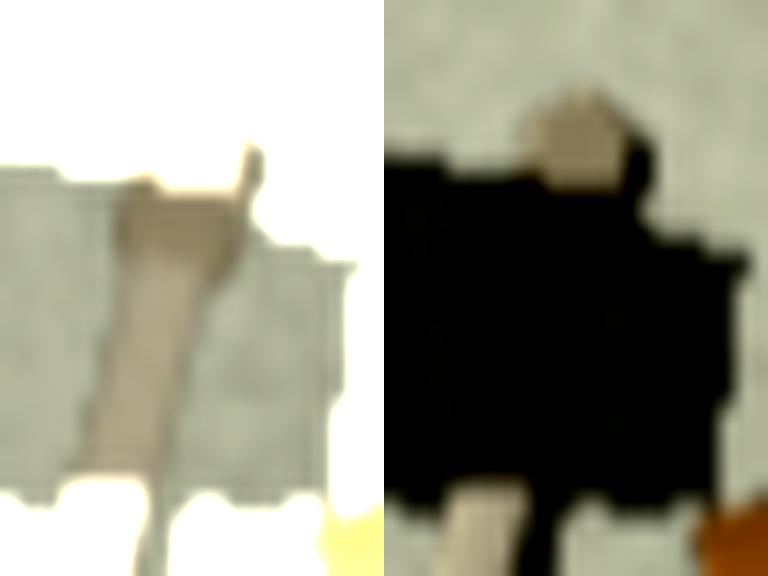

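View pics/b.png

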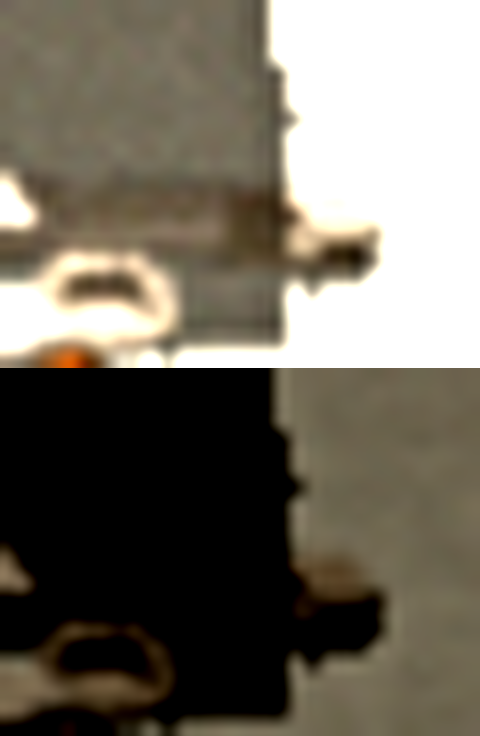

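```bash
python3 - <<'E'
from h import *
rows([((.521,-.0265,.09),-13.3),((.521,-.0265,.005),-13.3)])
d=grab("top"); print(world(d,271,42,0))
E
```

```text
[-0.0,-0.0,3.3, -133.8,-103.1,159.5] []
[-0.0,-0.0,3.3, -133.8,-103.1,244.5] []
pos [0.4072 0.0983 0.2495]
[ 0.8383 -0.0219  0.    ]
```

Call:
carry_out(
  steps=[
    [0,0,0.3,-8,-6,10,45],
    [0,0,1,-25,-19,30,45],
    [0,0,1.5,-47,-36,55,45],
    [0,0,2,-70,-54,82,45],
    [0,0,2.5,-92,-71,109,45],
    [0,0,3,-113,-87,135,45],
    [0,0,3.3,-127,-98,152,45],
    [0,0,3.3,-133.8,-103,165,45],
    [0,0,3.3,-133.8,-103,185,45],
    [0,0,3.3,-133.8,-103,205,40],
    [0,0,3.3,-133.8,-103,222,40],
    [0,0,3.3,-133.8,-103,233,40],
    [0,0,3.3,-133.8,-103,240,40],
    [0,0,3.3,-133.8,-103,243.5,40],
    [0,0,3.3,-133.8,-103,244.5,40],
    [0,0,3.3,-133.8,-103,244.5,40],
  ],
)

```text
time_s: 37.15
position: [0.5216, -0.0264, 0.0056]
eef_rot: [0.001, 0.116, 0.993, -0.0]
ft_force: [0.9, -0.0, 0.4]
grip_width: 0.396
```

```bash
python3 - <<'E'
from h import *
s=grab("side");crop(s,240,160,340,240,8,"s25.png")
E
```

```text
(no output)
```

View pics/s25.png

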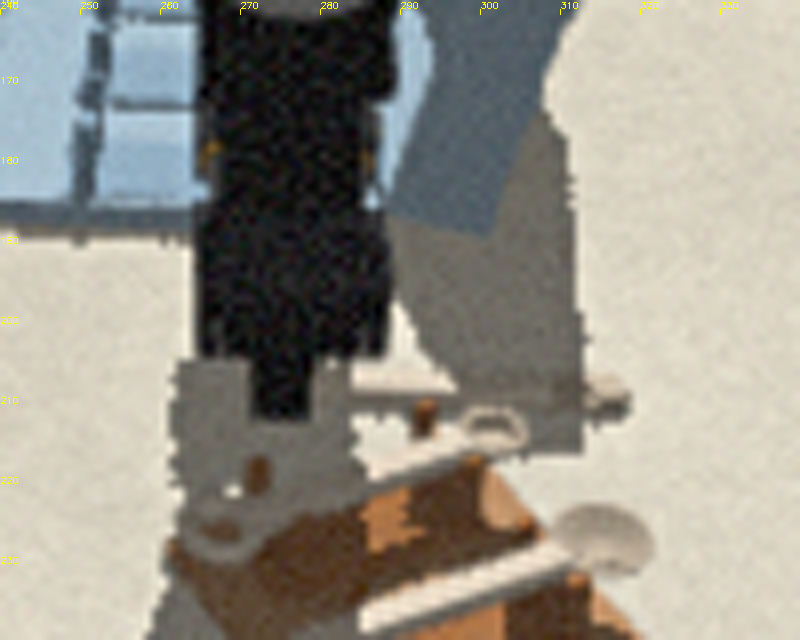

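Call:
carry_out(
  steps=[
    [0,0,0,0,0,0,20],
    [0,0,0,0,0,0,5],
    [0,0,0,0,0,0,5],
    [0,0,0,0,0,0,5],
    [0,0,0,0,0,0,5],
    [0,0,0,-1,0,-8,5],
    [0,0,0,-3,0,-20,5],
    [0,0,0,-6,0,-32,5],
    [0,0,0,-10,0,-44,5],
    [0,0,0,-14,0,-55,5],
    [0,0,0,-18,0,-62,5],
    [0,0,0,-18,0,-62,5],
  ],
  newtons=3,
)

```text
time_s: 38.4
position: [0.5402, -0.0309, 0.0688]
eef_rot: [0.002, 0.116, 0.993, -0.0]
ft_force: [-0.4, 0.0, -0.6]
grip_width: 0.146
```

```bash
python3 - <<'E'
from h import *
s=grab("side");crop(s,240,150,340,240,8,"s26.png")
E
```

```text
(no output)
```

View pics/s26.png

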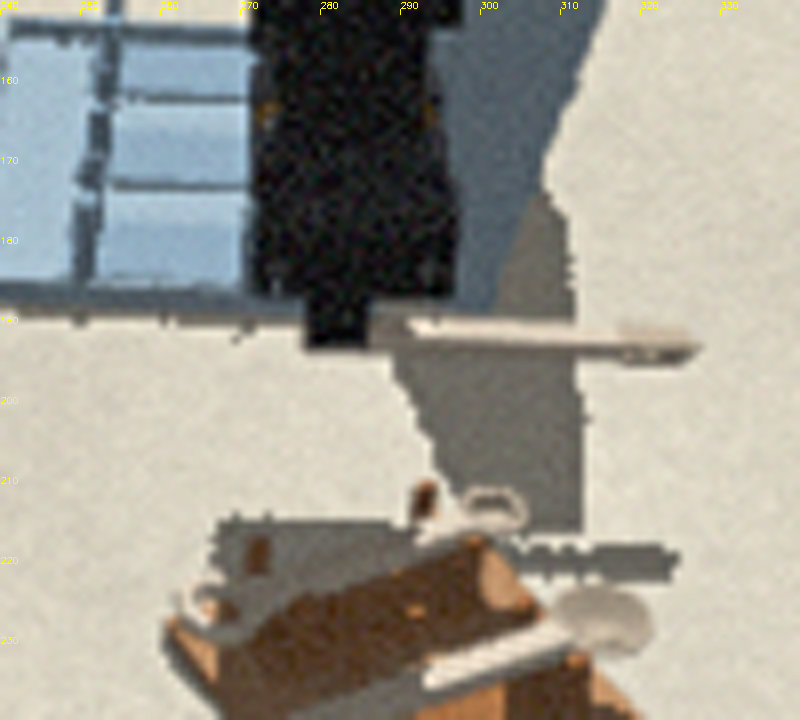

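```bash
python3 - <<'E'
from avg import *
big("side",300,180,335,205,20,"s27.png",5);big("top",270,90,305,140,11,"t27.png",5)
E
```

```text
(no output)
```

View pics/s27.png

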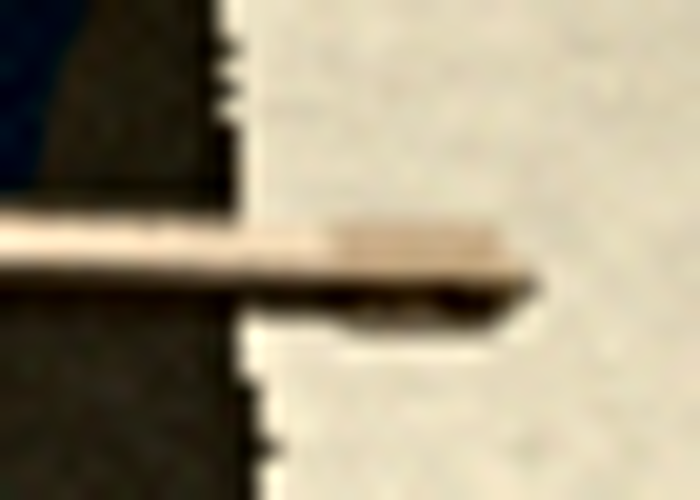

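View pics/t27.png

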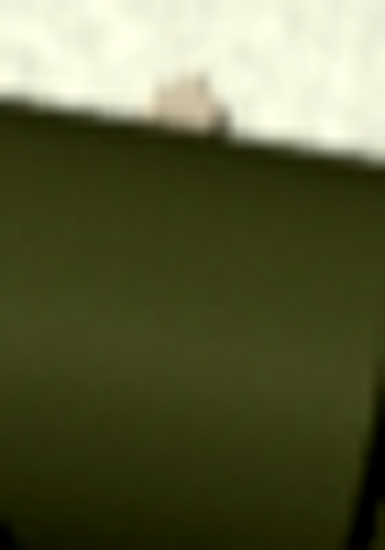

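Call:
carry_out(
  steps=[
    [0,0,0,0,0,0,12],
    [0,0,0,0,0,0,13],
    [0,0,0,0,0,0,13.5],
    [0,0,0,0,0,0,14],
    [0,0,0,0,0,0,14],
    [0,0,0,0,0,0,14],
  ],
  newtons=3,
)

```text
time_s: 39.55
position: [0.5386, -0.0305, 0.067]
eef_rot: [0.0, 0.116, 0.993, 0.0]
ft_force: [0.2, -0.5, -0.5]
grip_width: 0.148
```

```bash
python3 - <<'E'
from h import *
s=grab("side");crop(s,240,150,340,240,6,"s28.png")
E
```

```text
(no output)
```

View pics/s28.png

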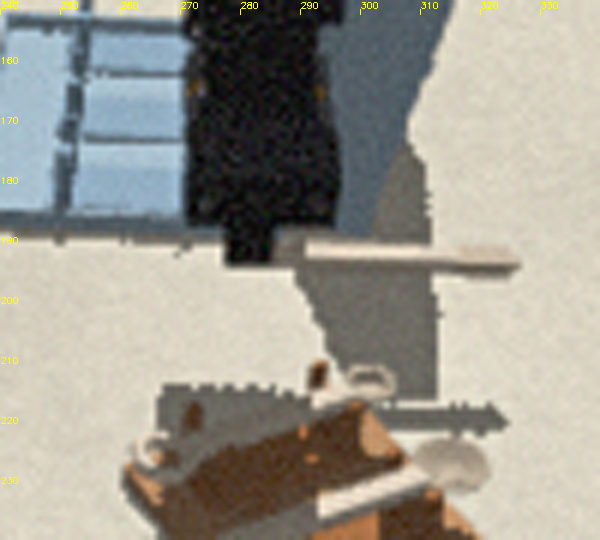

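Call:
carry_out(
  steps=[
    [0,0,0,0,0,0,14.2],
    [0,0,0,0,0,0,14.3],
    [0,0,0,0,0,0,14.4],
    [0,0,0,0,0,0,14.5],
  ],
  newtons=3,
)

```text
time_s: 40.0
position: [0.5385, -0.0305, 0.0669]
eef_rot: [-0.0, 0.116, 0.993, 0.0]
ft_force: [-0.0, -0.2, 0.3]
grip_width: 0.149
```

```bash
python3 - <<'E'
from h import *
s=grab("side");crop(s,240,150,340,240,6,"s29.png")
E
```

```text
(no output)
```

View pics/s29.png

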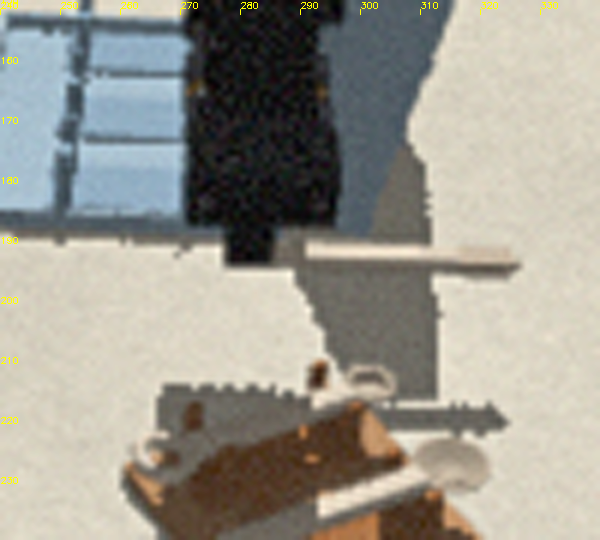

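```bash
python3 - <<'E'
from h import *
print(ctrl.state()["qpos"])
rows([((.43,.0,.067),0),((.43,.0,.006),0)])
d=grab("top");print(world(d,187,255,0),world(d,222,224,0))
E
```

```text
[-0.1562  0.0218  2.0207 -0.      1.0991 -1.4944]
[-0.0,-0.0,-13.3, 112.6,4.7,-0.0] []
[-0.0,-0.0,-13.3, 112.6,4.7,61.0] []
pos [ 0.5385 -0.0305  0.067 ]
[0.2626 0.1953 0.    ] [0.3455 0.1037 0.    ]
```

Call:
carry_out(
  steps=[
    [0,0,-1,4,0,0,5],
    [0,0,-2,14,1,0,5],
    [0,0,-5,32,1.5,0,5],
    [0,0,-7,52,2,0,5],
    [0,0,-10,72,3,5,5],
    [0,0,-12,90,4,12,5],
    [0,0,-13,104,4.5,22,5],
    [0,0,-13.3,112.6,4.7,34,5],
    [0,0,-13.3,112.6,4.7,46,5],
    [0,0,-13.3,112.6,4.7,55,5],
    [0,0,-13.3,112.6,4.7,60,5],
    [0,0,-13.3,112.6,4.7,61,5],
    [0,0,-13.3,112.6,4.7,61,20],
    [0,0,-13.3,112.6,4.7,61,40],
    [0,0,-13.3,112.6,4.7,61,40],
    [0,0,-13.3,112.6,4.7,61,40],
  ],
  newtons=10,
)

```text
time_s: 41.7
position: [0.4304, -0.0001, 0.0063]
eef_rot: [0.0, 0.0, 1.0, -0.0]
ft_force: [-0.6, -0.2, -0.4]
grip_width: 0.38
```

```bash
python3 - <<'E'
from h import *
st=ctrl.state();print(st["qpos"],st["position"])
s=grab("side");crop(s,215,160,315,240,7,"s30.png")
E
```

```text
[-0.125  -0.1368  2.2904 -0.      0.9871 -1.6953] [ 0.4304 -0.0001  0.0063]
```

View pics/s30.png

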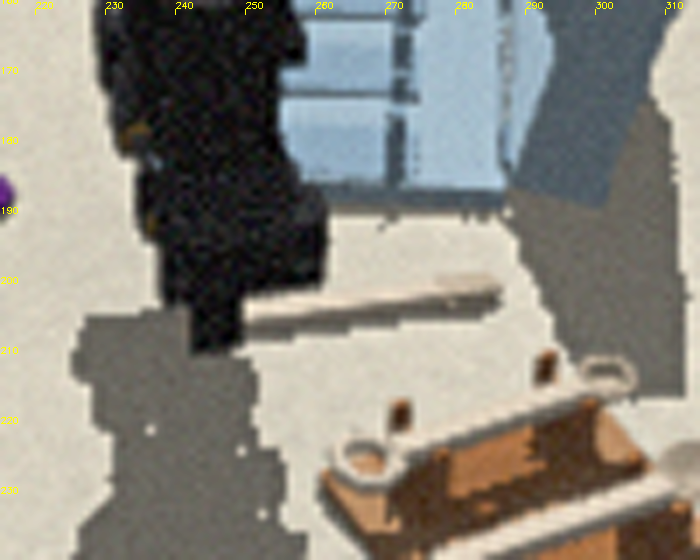

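```bash
python3 - <<'E'
from h import *
s=grab("side");d=grab("top")
print(world(s,286.3,201,.006))
crop(d,220,100,300,220,5,"t30.png")
E
```

```text
[ 0.5661 -0.0038  0.006 ]
```

View pics/t30.png

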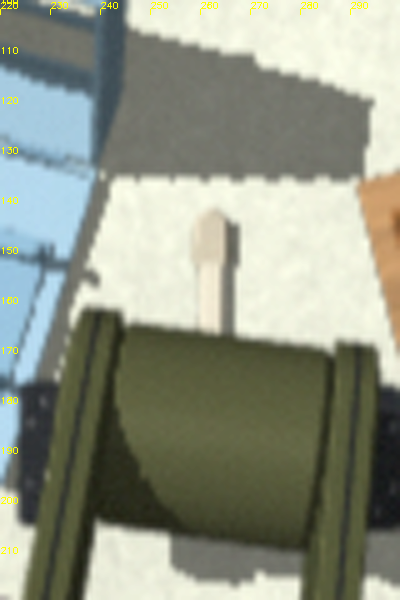

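Call:
carry_out(
  steps=[
    [0,0,0,0,0,1.5,40],
    [0,0,0,0,0,3,40],
    [0,0,0,0,0,3,20],
    [0,0,0,0,0,3,5],
    [0,0,0,0,0,3,5],
    [0,0,0,0,0,3,5],
    [0,0,0,0,0,3,5],
    [0,0,0,0,0,0,5],
    [0,0,0,0,0,-12,5],
    [0,0,0,0,0,-35,5],
    [0,0,0,0,0,-65,5],
    [0,0,0,0,0,-100,5],
    [0,0,0,0,0,-130,5],
    [0,0,0,0,0,-143,5],
    [0,0,0,0,0,-147,5],
    [0,0,0,0,0,-147,5],
  ],
  newtons=25,
)

```text
time_s: 43.45
position: [0.4298, 0.0, 0.1527]
eef_rot: [-0.0, 0.0, 1.0, 0.0]
ft_force: [0.0, -0.6, -0.4]
grip_width: 0.143
```

```bash
python3 - <<'E'
from h import *
s=grab("side");crop(s,200,120,320,220,5,"s31.png")
t=[]
for k in range(1,13):
    a=np.radians(-76*k/12); t.append(((.43*np.cos(a),.43*np.sin(a),.153),np.degrees(a)))
rows(t)
E
```

```text
[0.0,-0.1,6.3, 1.8,-47.5,-1.4] []
[0.0,-0.1,12.6, 9.7,-94.4,-1.4] []
[-0.0,-0.1,19.0, 22.6,-140.1,-1.3] []
[-0.0,-0.1,25.3, 40.5,-184.1,-1.3] []
[-0.0,-0.1,31.6, 63.2,-225.9,-1.3] []
[-0.0,-0.1,38.0, 90.3,-264.9,-1.2] []
[-0.0,-0.1,44.3, 121.5,-300.6,-1.2] []
[-0.0,-0.1,50.6, 156.5,-332.7,-1.1] []
[-0.0,-0.1,57.0, 194.9,-360.8,-1.0] []
[-0.1,-0.1,63.3, 236.1,-384.4,-1.0] []
[-0.1,-0.1,69.6, 279.6,-403.4,-0.9] []
[-0.1,-0.1,76.0, 325.0,-417.5,-0.8] []
pos [0.4292 0.0001 0.1517]
```

View pics/s31.png

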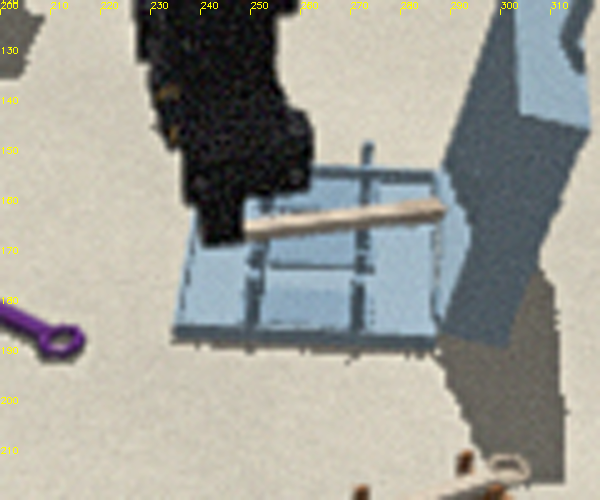

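Call:
carry_out(
  steps=[
    [0,0,1,0,-7.5,0,5],
    [0,0,4,1,-30,0,5],
    [0,0,8,4,-60,0,5],
    [0,0,12.6,10,-94,0,5],
    [0,0,17,19,-126,0,5],
    [0,0,21,28.6,-154,0,5],
    [0,0,25.3,41,-184,0,5],
    [0,0,29.5,56,-212,0,5],
    [0,0,33.7,72,-239,0,5],
    [0,0,38,91,-265,0,5],
    [0,0,42,110,-288,0,5],
    [0,0,46,131,-309,0,5],
    [0,0,50.6,157,-332,0,5],
    [0,0,55,183,-352,0,5],
    [0,0,59,208,-369,0,5],
    [0,0,63.3,237,-384,0,5],
    [0,0,67,262,-396,0,5],
    [0,0,71,290,-407,0,5],
    [0,0,74,311,-413,0,5],
    [0,0,76,326,-417,0,5],
  ],
  newtons=25,
)

```text
time_s: 45.5
position: [0.1019, -0.4165, 0.1512]
eef_rot: [-0.001, 0.617, 0.787, 0.001]
ft_force: [0.1, 0.0, -0.3]
grip_width: 0.146
```

Call:
carry_out(
  steps=[
    [0,4,0,0,0,0,5],
    [0,12,0,0,0,0,5],
    [0,20,0,0,0,0,5],
    [0,28,0,0,0,0,5],
    [0,36,0,0,0,0,5],
    [0,44,0,0,0,0,5],
    [0,52,0,0,0,0,5],
    [0,60,0,0,0,0,5],
    [0,67,0,0,0,0,5],
    [0,73,0,0,0,0,5],
    [0,77,0,0,0,0,5],
    [0,78,0,0,0,0,5],
    [0,78,0,0,0,0,5],
  ],
)

```text
time_s: 46.8
position: [0.1035, -0.4163, 0.1515]
eef_rot: [-0.496, 0.478, 0.612, 0.388]
ft_force: [-0.2, -0.6, -0.1]
grip_width: 0.142
```

```bash
python3 - <<'E'
from h import *
st=ctrl.state();print(st["qpos"],st["position"]);q=st["eef_rot"];print(R.from_quat([q[1],q[2],q[3],q[0]]).as_matrix())
s=grab("side");cv2.imwrite("pics/s32.png",s["color"][:,:,::-1])
E
```

```text
[-1.4023  0.5631  1.6352 -0.0987  2.3043 -1.6526] [ 0.1035 -0.4163  0.1515]
[[-0.0497  0.9705 -0.2358]
 [ 0.1993  0.241   0.9499]
 [ 0.9787  0.0002 -0.2054]]
```

View pics/s32.png

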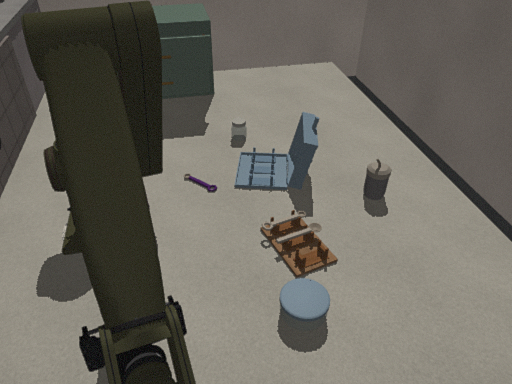

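```bash
python3 - <<'E'
from h import *
s=grab("top");cv2.imwrite("pics/t32.png",s["color"][:,:,::-1])
E
```

```text
(no output)
```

View pics/t32.png

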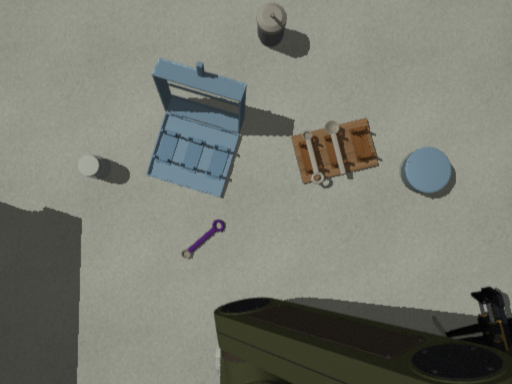

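Call:
carry_out(
  steps=[
    [0,6,0,5,0,-1,5],
    [0,12,0,5,0,-1,5],
    [0,17,0,5,0,-1,5],
    [0,20,0,5,0,-1,5],
    [0,20,0,5,0,-1,5],
  ],
)

```text
time_s: 47.4
position: [0.1037, -0.4162, 0.1574]
eef_rot: [0.595, -0.404, -0.517, -0.465]
ft_force: [-0.5, -0.3, -0.7]
grip_width: 0.142
```

```bash
python3 - <<'E'
from h import *
st=ctrl.state();print(st["qpos"],st["position"]);q=st["eef_rot"];R0=R.from_quat([q[1],q[2],q[3],q[0]]).as_matrix();print(R0)
p0=st["position"];out=np.array([.242,-.970,0]);up=np.array([0,0,1.])
pit0=np.degrees(np.arctan2(R0[:,2]@-out,-R0[2,2]));print("pitch",pit0)
L=136
tip=p0+out*L*np.cos(np.radians(pit0))/1000; 
for rho,pit in ((pit0,pit0),(98,98),(105,98),(112,98),(119,96),(124,90),(129,82),(134,74),(139,66),(144,58),(149,50),(154,42),(159,34),(164,26),(169,18),(173,10),(176,4),(177,0)):
    r=np.radians(rho)
    if rho==pit0: p=p0
    else: p=np.array([tip[0],tip[1],0])-out*L*np.cos(r)/1000+up*(L*np.sin(r)/1000+.001)
    sh=R0.T@(p-p0)*1000
    print("[0,%.0f,0, %.1f,%.1f,%.1f]"%(pit-pit0,*sh),"rho %.0f z %.3f"%(rho,p[2]))
E
```

```text
[-1.4014  0.7139  1.6063 -0.1287  2.5294 -1.666 ] [ 0.1037 -0.4162  0.1574]
[[ 0.0337  0.9704 -0.2391]
 [-0.1361  0.2415  0.9608]
 [ 0.9901  0.0002  0.1402]]
pitch 98.0622787105665
[0,0,0, 0.0,0.0,0.0] rho 98 z 0.157
[0,-0,0, -21.5,-0.0,-2.9] rho 98 z 0.136
[0,-0,0, -22.5,0.0,-19.5] rho 105 z 0.132
[0,-0,0, -25.6,0.0,-35.8] rho 112 z 0.127
[0,-2,0, -30.5,0.0,-51.6] rho 119 z 0.120
[0,-8,0, -35.2,0.0,-62.5] rho 124 z 0.114
[0,-16,0, -40.9,0.0,-73.0] rho 129 z 0.107
[0,-24,0, -47.4,0.0,-82.8] rho 134 z 0.099
[0,-32,0, -54.8,0.0,-92.1] rho 139 z 0.090
[0,-40,0, -63.0,0.0,-100.8] rho 144 z 0.081
[0,-48,0, -71.9,0.0,-108.6] rho 149 z 0.071
[0,-56,0, -81.4,0.0,-115.7] rho 154 z 0.061
[0,-64,0, -91.5,0.0,-121.9] rho 159 z 0.050
[0,-72,0, -102.1,0.0,-127.2] rho 164 z 0.038
[0,-80,0, -113.1,0.0,-131.6] rho 169 z 0.027
[0,-88,0, -122.2,0.0,-134.3] rho 173 z 0.018
[0,-94,0, -129.1,0.0,-136.0] rho 176 z 0.010
[0,-98,0, -131.5,0.0,-136.5] rho 177 z 0.008
```

Call:
carry_out(
  steps=[
    [0,0,0,-10,0,-1.5,5],
    [0,0,0,-21.5,0,-3,5],
    [0,0,0,-22.5,0,-19.5,5],
    [0,0,0,-25.6,0,-35.8,5],
    [0,-2,0,-30.5,0,-51.6,5],
    [0,-8,0,-35.2,0,-62.5,5],
    [0,-16,0,-40.9,0,-73,5],
    [0,-24,0,-47.4,0,-82.8,5],
    [0,-32,0,-54.8,0,-92.1,5],
    [0,-40,0,-63,0,-100.8,5],
    [0,-48,0,-71.9,0,-108.6,5],
    [0,-56,0,-81.4,0,-115.7,5],
    [0,-64,0,-91.5,0,-121.9,5],
    [0,-72,0,-102.1,0,-127.2,5],
    [0,-80,0,-113.1,0,-131.6,5],
    [0,-88,0,-122.2,0,-134.3,5],
    [0,-94,0,-129.1,0,-136,5],
    [0,-98,0,-131.5,0,-136.5,5],
    [0,-98,0,-131.5,0,-136.5,5],
  ],
  newtons=3,
)

```text
time_s: 49.3
position: [0.1318, -0.5282, 0.0085]
eef_rot: [-0.0, 0.616, 0.788, 0.0]
ft_force: [-0.3, -0.4, -0.1]
grip_width: 0.148
```

```bash
python3 - <<'E'
from h import *
st=ctrl.state();print(st["qpos"],st["position"]);q=st["eef_rot"];R0=R.from_quat([q[1],q[2],q[3],q[0]]).as_matrix();print(R0)
s=grab("top");cv2.imwrite("pics/t33.png",s["color"][:,:,::-1])
E
```

```text
[-1.425   0.1166  2.035   0.0001  0.9908 -1.6687] [ 0.1318 -0.5282  0.0085]
[[-0.2412  0.9705  0.    ]
 [ 0.9705  0.2412  0.0008]
 [ 0.0008  0.0002 -1.    ]]
```

View pics/t33.png

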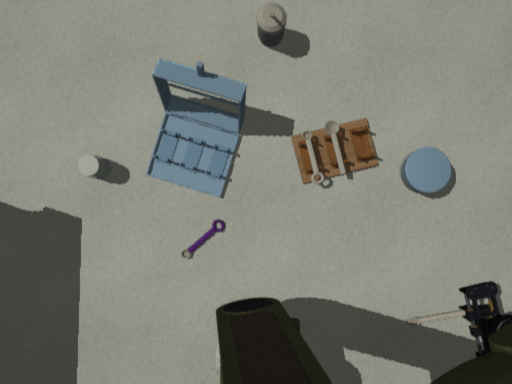

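Call:
carry_out(
  steps=[
    [0,0,0,0,0,1,5],
    [0,0,0,0,0,1,20],
    [0,0,0,0,0,1,40],
    [0,0,0,0,0,1,40],
    [0,0,0,0,0,-10,40],
    [0,0,0,0,0,-40,40],
    [0,0,0,0,0,-75,40],
    [0,0,0,0,0,-85,40],
  ],
  newtons=25,
)

```text
time_s: 50.15
position: [0.1326, -0.5332, 0.099]
eef_rot: [0.003, 0.616, 0.788, -0.003]
ft_force: [0.5, -0.8, 0.8]
grip_width: 0.397
```

```bash
python3 - <<'E'
from avg import *
s=grab("top");crop(s,400,270,510,370,7,"t34.png")
E
```

```text
(no output)
```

View pics/t34.png

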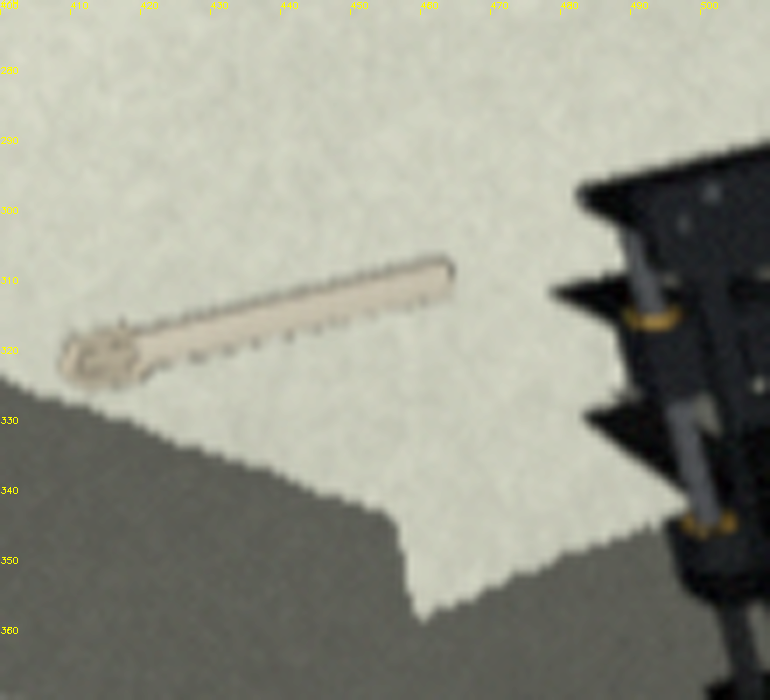

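```bash
python3 - <<'E'
from h import *
d=grab("top")
a=world(d,464.3,309,.006);b=world(d,408.8,322,.006);v=b-a;n=np.linalg.norm(v);print(a,b,n,np.degrees(np.arctan2(v[1],v[0])))
c=(a+b)/2-v/n*.0035+[.0015,.002,0]
yaw=np.degrees(np.arctan2(v[1],v[0]))-180;print(c,yaw)
rows([((c[0],c[1],.06),yaw),((c[0],c[1],.0035),yaw)])
E
```

```text
[ 0.1311 -0.5331  0.006 ] [ 0.0959 -0.3881  0.006 ] 0.1492103420236219 103.64214081880876
[ 0.1158 -0.462   0.006 ] -76.35785918119124
[-0.0,0.3,0.3, 72.1,0.9,36.3] []
[-0.0,0.3,0.3, 72.4,0.9,92.8] []
pos [ 0.1324 -0.5321  0.0967]
```

Call:
carry_out(
  steps=[
    [0,0,0,8,0,4,40],
    [0,0,0,26,0.5,12,40],
    [0,0,0,46,1,22,40],
    [0,0,0,62,1,31,40],
    [0,0,0.3,70,1,40,40],
    [0,0,0.3,72.5,1,52,40],
    [0,0,0.3,72.5,1,67,40],
    [0,0,0.3,72.5,1,80,40],
    [0,0,0.3,72.5,1,88,40],
    [0,0,0.3,72.5,1,92,40],
    [0,0,0.3,72.5,1,92.8,40],
    [0,0,0.3,72.5,1,92.8,20],
    [0,0,0.3,72.5,1,92.8,5],
    [0,0,0.3,72.5,1,92.8,5],
    [0,0,0.3,72.5,1,92.8,5],
    [0,0,0.3,72.5,1,92.8,5],
    [0,0,0.3,72.5,1,85,5],
    [0,0,0.3,72.5,1,70,5],
  ],
  newtons=30,
)

```text
time_s: 52.05
position: [0.1154, -0.4583, 0.0232]
eef_rot: [-0.001, 0.618, 0.786, 0.001]
ft_force: [-0.3, 1.0, -0.8]
grip_width: 0.145
```

```bash
python3 - <<'E'
from h import *
st=ctrl.state();print(st["grip_width"],st["qpos"])
p0=st["position"];pe=np.array([.5615,-.2598,.12])
a0=-76.4;a1=-165.5;t=[]
for k in range(1,15):
    f=k/14;t.append((p0*(1-f)+pe*f,a0+(a1-a0)*f))
rows(t,st)
s=grab("top");crop(s,380,270,510,370,6,"t35.png")
E
```

```text
0.14451664107943468 [-1.4379 -0.0622  2.1885  0.      1.0183 -1.6765]
[0.0,-0.2,6.4, 6.3,34.3,-6.9] []
[0.0,-0.2,12.8, 12.5,68.6,-13.8] []
[-0.0,-0.2,19.2, 18.8,103.0,-20.7] []
[-0.0,-0.2,25.5, 25.1,137.3,-27.5] []
[-0.0,-0.2,31.9, 31.3,171.6,-34.4] []
[-0.0,-0.2,38.3, 37.6,205.9,-41.3] []
[-0.0,-0.2,44.6, 43.9,240.2,-48.2] []
[-0.1,-0.2,51.0, 50.1,274.5,-55.1] []
[-0.1,-0.2,57.4, 56.4,308.9,-62.0] []
[-0.1,-0.2,63.7, 62.7,343.2,-68.8] []
[-0.1,-0.2,70.1, 68.9,377.5,-75.7] []
[-0.1,-0.2,76.4, 75.2,411.8,-82.6] []
[-0.1,-0.2,82.8, 81.4,446.1,-89.5] []
[-0.1,-0.2,89.2, 87.7,480.4,-96.4] []
pos [ 0.1154 -0.4583  0.0232]
```

View pics/t35.png

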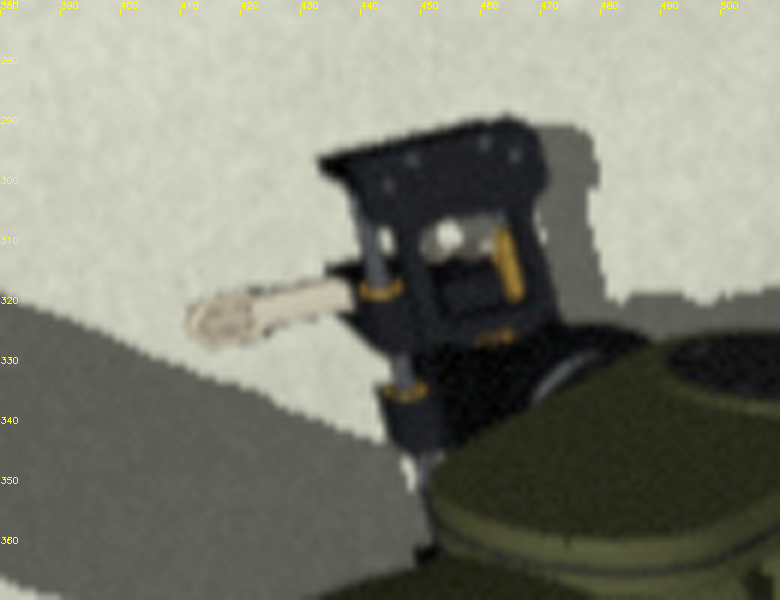

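Call:
carry_out(
  steps=[
    [0,0,0,0,0,-25,5],
    [0,0,0,0,0,-60,5],
    [0,0,1,1,4,-90,5],
    [0,0,4,4,20,-102,5],
    [0,0,9,9,47,-105,5],
    [0,0,14,14,76,-105,5],
    [0,0,19.5,19,105,-105,5],
    [0,0,25,25,135,-105,5],
    [0,0,31,30,166,-105,5],
    [0,0,37,36,198,-105,5],
    [0,0,43,42,231,-105,5],
    [0,0,49,48,264,-105,5],
    [0,0,55,54,297,-105,5],
    [0,0,61,60,330,-105,5],
    [0,0,67,66,363,-105,5],
    [0,0,73,72,396,-105,5],
    [0,0,79,78,427,-105,5],
    [0,0,84,83,454,-105,5],
    [0,0,88,86.5,473,-105,5],
    [0,0,89.1,87.7,480.4,-105,5],
  ],
)

```text
time_s: 54.1
position: [0.5629, -0.26, 0.1289]
eef_rot: [0.0, 0.992, 0.127, 0.0]
ft_force: [-0.5, -0.2, -1.1]
grip_width: 0.145
```

Call:
carry_out(
  steps=[
    [0,0,0,0,0,5,5],
    [0,0,0,0,0,15,5],
    [0,0,0,0,0,30,5],
    [0,0,0,0,0,40,5],
    [0,0,0,0,0,45,5],
    [0,0,0,0,0,45,5],
    [0,0,0,0,0,45,5],
  ],
)

```text
time_s: 54.8
position: [0.5616, -0.261, 0.0839]
eef_rot: [0.0, 0.992, 0.127, 0.0]
ft_force: [1.0, 1.0, -1.0]
grip_width: 0.146
```

```bash
python3 - <<'E'
from h2 import *
st=ctrl.state();p=st["position"];print(p,st["grip_width"])
rows([((.5615,-.2598,.06),-165.5)],st)
s=grab("side");u3=np.append(u,0)
m=p+[0,0,.0015]
print("near end pred",proj(s,m-u3*.072),"tip",proj(s,m+u3*.079))
crop(s,260,180,360,280,7,"s36.png")
E
```

```text
[ 0.5616 -0.261   0.0839] 0.14554609513733735
[0.0,-0.0,0.1, 0.2,-1.2,23.9] []
pos [ 0.5616 -0.261   0.0839]
near end pred [288.9588 247.3657] tip [338.2644 229.4453]
```

View pics/s36.png

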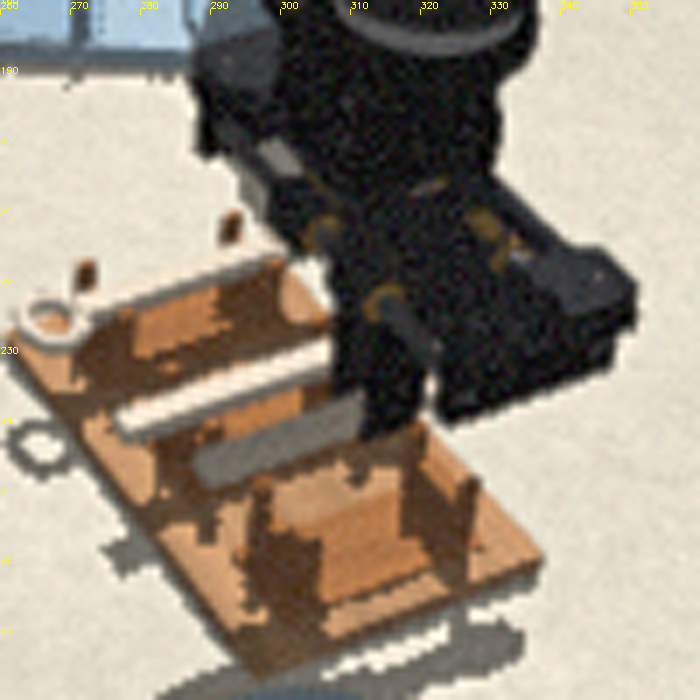

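Call:
carry_out(
  steps=[
    [0,0,0,0.2,-1.2,5,5],
    [0,0,0,0.2,-1.2,15,5],
    [0,0,0,0.2,-1.2,26,5],
    [0,0,0,0.2,-1.2,35,5],
    [0,0,0,0.2,-1.2,41,5],
    [0,0,0,0.2,-1.2,43.5,5],
    [0,0,0,0.2,-1.2,44,5],
    [0,0,0,0.2,-1.2,44.5,5],
    [0,0,0,0.2,-1.2,44.5,5],
  ],
)

```text
time_s: 55.75
position: [0.5618, -0.2598, 0.0398]
eef_rot: [0.0, 0.992, 0.127, 0.0]
ft_force: [-1.1, -0.1, -0.0]
grip_width: 0.138
```

Call:
carry_out(
  steps=[
    [0,0,0,0,0,0.7,5],
    [0,0,0,0,0,0.7,18],
    [0,0,0,0,0,0.7,30],
    [0,0,0,0,0,0.7,35],
    [0,0,0,0,0,0.7,35],
    [0,0,0,0,0,-8,35],
    [0,0,0,0,0,-30,35],
    [0,0,0,0,0,-60,35],
    [0,0,0,-20,0,-85,35],
    [0,0,0,-50,0,-95,35],
    [0,0,0,-85,0,-100,35],
    [0,0,0,-120,0,-100,35],
    [0,0,0,-155,-15,-100,35],
    [0,0,0,-185,-45,-100,35],
    [0,0,0,-195,-80,-100,35],
    [0,0,0,-200,-115,-100,35],
    [0,0,0,-200,-150,-100,35],
    [0,0,0,-200,-180,-100,35],
    [0,0,0,-200,-195,-100,35],
    [0,0,0,-200,-200,-100,35],
  ],
)

```text
time_s: 57.75
position: [0.3175, -0.1154, 0.1399]
eef_rot: [0.001, 0.992, 0.128, 0.001]
ft_force: [-0.3, 0.1, 0.5]
grip_width: 0.353
```

```bash
python3 - <<'E'
from h import *
s=grab("side");crop(s,250,195,340,280,8,"s37.png")
d=grab("top");crop(d,280,100,390,195,7,"t37.png")
E
```

```text
(no output)
```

View pics/s37.png

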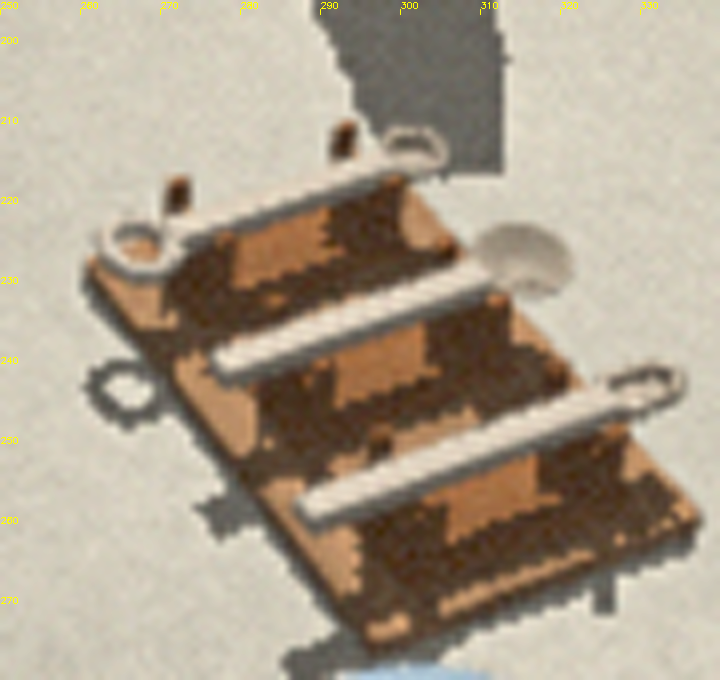

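View pics/t37.png

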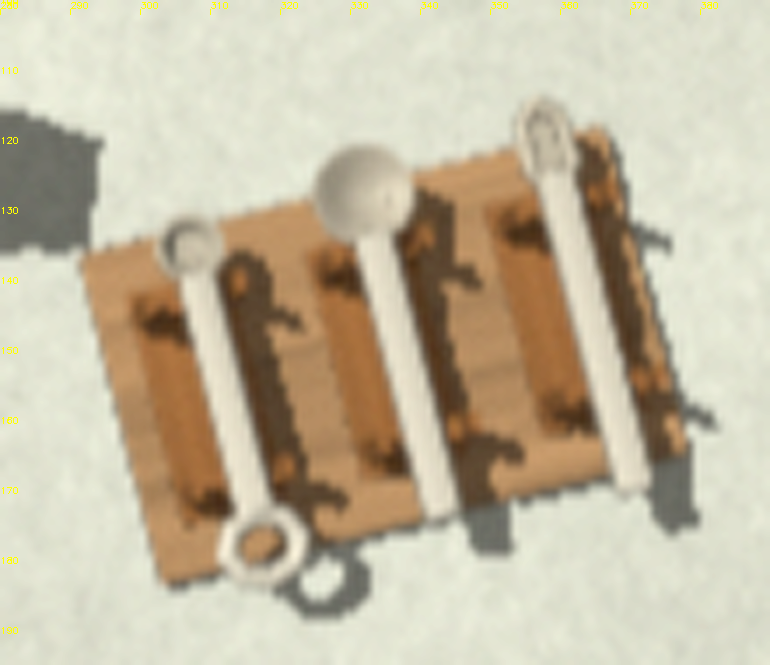

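```bash
cat > meas.py <<'E'
from h2 import *
d=grab("top");im=d["color"].astype(int)
m=(im.min(2)>120)&((im[:,:,0]-im[:,:,2])<60)
for k,b,e,n in((70,74,68,"loop"),(0,65,77,"round"),(-70,72,79,"slim")):
    P=[]
    for v in range(110,195):
        for uu in range(285,385):
            if m[v,uu]:
                q=inboard(d,(uu,v),.046)
                if abs(q[1]-k)<14 and abs(q[0])<32: P.append(q)
    P=np.array(P);f=np.polyfit(P[:,0],P[:,1],1)
    print(n,"y at x=0 rel rest %.1f"%(f[1]-k),"yaw err deg %.1f"%np.degrees(f[0]),"n",len(P),"width",len(P)*2.6**2/64)
E
python3 meas.py
python3 - <<'E'
from h2 import *
d=grab("top")
for n,f,g in(("loop",(307.2,130.8),(318.2,184)),("round",(331.9,120.5),(343,174.2)),("slim",(357.4,114),(370.5,170.2))):
    print(n,inboard(d,f,.046),inboard(d,g,.046))
E
```

```text
loop y at x=0 rel rest -1.0 yaw err deg 0.0 n 109 width 11.513125
round y at x=0 rel rest 2.6 yaw err deg 0.4 n 113 width 11.935625000000002
slim y at x=0 rel rest 2.2 yaw err deg 0.2 n 114 width 12.041250000000002
loop [64.0273 64.1069] [-74.9902  70.386 ]
round [74.5786 -3.8409] [-65.9238   2.9039]
slim [ 75.1307 -71.4403] [-72.8575 -67.6376]
```

```bash
python3 - <<'E'
from h import *
s=grab("side");cv2.imwrite("pics/s38.png",s["color"][:,:,::-1])
d=grab("top");cv2.imwrite("pics/t38.png",d["color"][:,:,::-1])
a=cv2.imread("pics/top0.png");b=d["color"][:,:,::-1]
for n,(u0,v0,u1,v1) in {"glass":(400,145,460,200),"jar":(75,150,105,182)}.items():
    print(n,np.abs(a[v0:v1,u0:u1].astype(int)-b[v0:v1,u0:u1]).mean())
E
```

```text
glass 12.377272727272727
jar 13.284722222222221
```

View pics/t38.png

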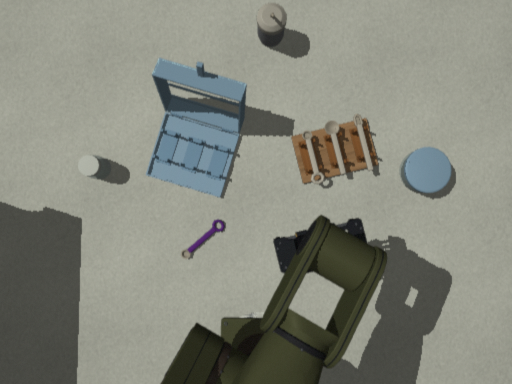

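View pics/s38.png

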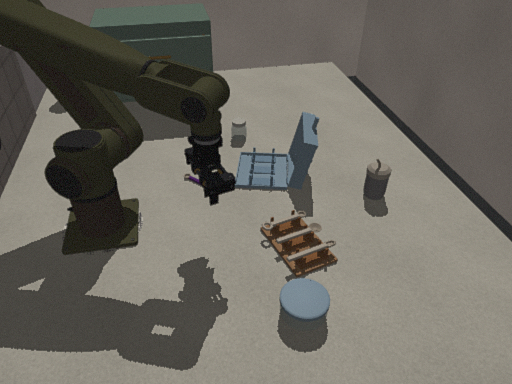

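```bash
python3 -c "
from rig import ctrl
print(ctrl.close_job())"
```

```text
the job is handed in; nothing more can be done
None
```

The job is handed in at about 58 s of the 102 s allowed. The flap stands open by itself, and all three spoons lie bowl-up in the wooden rests in reversed order. The slim spoon (leftmost at the start) is in the right rest, the broad one in the middle and the loop spoon (rightmost) in the left.

- **A drop along the way:** the slim spoon slipped out of the grip while being carried and landed upside down on the work surface. I turned it over end for end on clear ground to the right, saw that it lay face up, and then placed it.
- **Centring:** in the last top picture the spoons are 1 to 3.5 mm off their rest centres sideways, 1.5 to 2.5 mm along, and within half a degree in direction. Two ways of reading the loop spoon sideways disagreed (1.0 and 3.6 mm). The side view showed it midway between the prongs, so I left it.
- **Cameras:** the two differed by 2 to 3 mm on where the board is. I used the top camera, corrected with what the gripper measured when it placed the first spoon.
- **Bystanders:** the glass container and the jar appear at the same pixel positions as at the start. A direct pixel comparison was inconclusive because the picture brightness had changed slightly. I did not touch the purple look-alike spoon.
- **Forces and end state:** readings taken at the end of each move were light; the highest was about 24 N, when closing on the flap tab. The arm ended clear of everything.

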